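# Put a mended photograph to dry in the pin press

### The arm

A 6-joint arm with a two-finger parallel gripper is mounted at the origin on the work surface; the furniture and walls round the work are solid. World frame = base frame: x ahead of the robot, y to its left, z up, the work surface at z = 0. Lengths are in m, angles in rad, forces in N, time in s.
With the tool pointing down it reaches from about 0.35 to 0.775 m from the base axis. Payload 7.3 kg.
Tool frame: the origin (TCP) lies at the very end of the fingers, on their centre line; the grasp point (between the pads) lies 19 mm behind it; z points along the fingers, x is the direction in which the jaws open and shut, and the axes are right-handed (so a half turn about z gives the same grasp; the last joint's range is limited). The gripper opens to 92 mm and grips with 3 to 60 N. Pads are 19 mm wide; open, the fingers measure 130 mm over their backs; the gripper's body (75 mm by 190 mm) begins 47 mm behind the grasp point.
Start: joints at [1.199, 0.342, 1.524, -0, 1.275, -0.146], TCP at [0.118, 0.512, 0.227] pointing down, gripper open.
Joint ranges: [-2.53, 2.53], [-0.77, 2.02], [0.04, 2.7], [-1, 4.14], [0.28, 2.66], [-3.11, 3.11]. Speed limits (rad/s): [2.57, 2.57, 3.14, 3.14, 3.14, 3.14].

### API

Orientations are given as [roll, pitch, yaw] about the fixed x, y, z axes, in that order (R = Rz(yaw) Ry(pitch) Rx(roll)).
In Python, from cell import observe, read_camera, camera_params, hand_in gives the robot as it stands.
- The arm moves only by the tool apply_moves, never from a script. Its argument "increments" is a list of rows, each an object with "grip": the opening, from 0 (shut) to 1 (fully open); "linear": the shift along the world's x, y, z in mm, a list of three; "turn": the turn, a rotation vector about the world's x, y, z in units of 6 degrees (1.0 is 6 degrees), a list of three. A call has 1 to 10 rows; each row is the pose to reach, as a shift and turn from the pose commanded when the call began; what a row does not reach only later rows make up. A row lasts 1/10 s, in which the tool goes at most 50 mm and 8.59 degrees, less where a joint would pass 70% of its speed; a pose out of reach is approached as far as the arm can. A call with a gripper value outside its range is refused whole. The fingers move at their own pace and stop on an object; "grip_force" is the grip in N (left out, the last holds). Time passes only in rows, so rows that repeat a pose let the fingers close. It gives the time, the measured TCP pose, the force and the opening at its end, in the units of the state.
- observe(): the state, without advancing time (a new reading comes with each control period).
- read_camera(name): name is "scene" or "top" or "wrist"; returns the picture (480x640x3 uint8, red, green, blue); there is no depth.
- camera_params(name): a dict with "camera_matrix" (3x3 intrinsics, pixels), "world_to_cam" (4x4, takes a point from world to camera coordinates); the wrist camera has in their place "hand_eye" (4x4, takes a point from camera to tool coordinates, whose origin is the TCP and whose axes are the tool frame's). Camera axes: x right, y up, looking along -z (the intrinsics and any distortion apply to the point x, -y, -z); pixel columns grow to the right and rows downward; lengths in m; the calibration is good to about 2 mm. A picture is of the moment at which its call begins: read the wrist's pose just before it. camera_params takes no time and is no camera call.
- hand_in(): hands the job in, once; it reports no verdict.
The state is a dict: "time": time; "qpos": joint angles; "qvel": joint speeds; "joint_efforts": joint torques, N m; "tool_pos": TCP position; "tool_rot": TCP orientation; "contact_force": force on the tool from outside, world axes, zero at the start; "torque": the same for the moment, N m; "opening": finger opening in m.
Only numpy, scipy, OpenCV 4.12 (cv2) and the standard library are available. Lean on these libraries where they do the work, as an engineer would, in place of code of your own. Each camera call takes 0.05 s, during which the arm holds its last target.

### The job

Put the mended photograph to dry in the pin press: lay it face up in the middle of the green felt, lined up with it between the two pins, cover it squarely with the pink blotting board, and lower the plywood pressing board over both pins until it lies flat on the blotting board. Then stand both weights upright on the pressing board, one on each half between its middle and the pin, so that it is loaded evenly. Leave the paste jar and the bone folder where they are.

Things in the scene. Friction and masses are not known exactly. Their poses are not given: they have to be found in the camera images.
- bed (a point): Centre of the felt bed of the pin press, on the felt's upper face, 25 mm above the table. The press is a fixed pale beech base 112 mm (x) by 260 mm (y), its wooden top 22 mm above the table, with a green felt bed 88 x 160 mm in the middle and an upright steel guide pin near each end: pins 10 mm thick, standing 95 mm either way of this point along its y axis, tapering from 33 mm to a 4 mm tip at 41 mm above the felt. z is up.
- photo_center (a point): Centre of the mended photograph: a flat, stiff dark-brown card mount 54 mm (x) by 116 mm (y), 6 mm thick, with a sepia view of a lake and hills on its upper face (z). Loose, 40 g; lies flat, face up. This point is half-way up, 3 mm above its underside.
- blotter_center (a point): Centre of the plain pink blotting board, a stiff flat board 68 mm (x) by 140 mm (y), 6 mm thick. Loose, 50 g. This point is half-way up, 3 mm above its underside; z is up.
- press_board_center (a point): Centre of the plywood pressing board, 68 mm (x) by 226 mm (y), 14 mm thick, about 160 g, loose. It has two through openings on its long middle line, their centres 95 mm either way of this point along its y axis: at +y a brass-bushed round hole 14 mm wide, at -y a slot 14 mm (x) by 18 mm (y); the board may go on the pins either way round. This point is half-way up, 7 mm above its underside; z is up.
- black_weight_center (a point): Black leatherette paper weight, a block 44 mm (x) by 76 mm (y) by 26 mm high with a pale wooden finger knob (20 mm wide, top 49 mm above the underside) in the middle of its top; 0.55 to 0.85 kg, loose. This point is the centre of the block, 13 mm above its underside; z is up.
- maroon_weight_center (a point): Maroon leatherette paper weight, else the same as the black one: block 44 mm (x) by 76 mm (y) by 26 mm high, knob top 49 mm above the underside; 0.55 to 0.85 kg, loose. This point is the centre of the block, 13 mm above its underside; z is up.
- paste_jar: Bystander: small cream jar with black lid, 56 mm across, 55 mm high, loose; origin at the centre of its underside. Not part of the job.
- folder: Bystander: bone folder (flat creasing tool) 149 mm long, 23 mm wide, 8 mm high, loose; origin at the centre of its underside. Not part of the job.

How it is judged:
At the end, for the whole second after the job is handed in: Photo face up on felt, 12 mm (across) 15 mm (along) 0.15 rad; blotter on it 10, 15 mm, 0.15 rad; board over both pins flat on blotter, 3 mm, 0.05 rad; weights upright on board, 15 mm off its middle line, one per half, 25-68 mm from its centre; all released, at rest (x of photo_center in the frame of bed between -0.012 and 0.012 m and y of photo_center in the frame of bed between -0.015 and 0.015 m and z of photo_center in the frame of bed between 0 and 0.006 m and angle between the y axis of photo_center and the y axis of bed, either way round below 0.15 rad and angle between each of photo_center, blotter_center, black_weight_center, maroon_weight_center's own z axis and vertical below 0.1 rad and x of blotter_center in the frame of photo_center between -0.01 and 0.01 m and y of blotter_center in the frame of photo_center between -0.015 and 0.015 m and z of blotter_center in the frame of bed between 0.006 and 0.012 m and angle between the y axis of blotter_center and the y axis of photo_center, either way round below 0.15 rad and x of press_board_center in the frame of bed between -0.005 and 0.005 m and y of press_board_center in the frame of bed between -0.007 and 0.007 m and z of press_board_center in the frame of bed between 0.016 and 0.022 m and angle between the z axis of press_board_center and the z axis of bed, either way round below 0.05 rad and x of black_weight_center in the frame of press_board_center between -0.015 and 0.015 m and z of black_weight_center in the frame of press_board_center between 0.016 and 0.024 m and x of maroon_weight_center in the frame of press_board_center between -0.015 and 0.015 m and z of maroon_weight_center in the frame of press_board_center between 0.016 and 0.024 m and ((y of black_weight_center in the frame of press_board_center between 0.025 and 0.068 m and y of maroon_weight_center in the frame of press_board_center between -0.068 and -0.025 m) or (y of black_weight_center in the frame of press_board_center between -0.068 and -0.025 m and y of maroon_weight_center in the frame of press_board_center between 0.025 and 0.068 m)) and linear speed of each of photo, blotter, press_board, black_weight, maroon_weight below 0.02 m/s); the robot touches nothing.
It fails at once if paste jar moved more than 20 mm (distance of paste_jar from where it was at the start of the episode above 0.02 m).
It fails at once if bone folder moved more than 20 mm (distance of folder from where it was at the start of the episode above 0.02 m).
It also fails if it takes over 125 s, if anything falls off the work surface, if the arm or the gripper's body presses on something with over 40 N, if the wrist force passes 120 N, or if a joint passes its speed limit or range.

## Working session

There is one attempt and no reset: what is moved stays moved. The work goes in short steps, Python scripts to look and compute and a tool call to move; the robot and the scene stay as the last step left them, time stands still between calls to the robot, and variables do not carry over. Pictures are saved under pics/ and viewed, and the job is handed in when it is done.

Besides the shell and the picture viewer there is one more tool, called by a JSON object that holds its "api" and its "payload". apply_moves: Moves the arm, as the interface text tells. Its arguments: {"type":"object","properties":{"increments":{"type":"array","items":{"type":"object","properties":{"grip":{"type":"number"},"linear":{"type":"array","items":{"type":"number"}},"turn":{"type":"array","items":{"type":"number"}}}}},"grip_force":{"type":"number"}},"required":["increments"]}

```bash
ls; mkdir -p pics
python3 - <<'E'
from cell import *
import cv2
for n in ["scene","top","wrist"]:
    p=camera_params(n); print(n,p)
    cv2.imwrite(f"pics/{n}0.png",read_camera(n)[:,:,::-1])
print(observe())
E
```

```text
pics
scene {'camera_matrix': array([[547.90932295,   0.        , 321.7362707 ],
       [  0.        , 547.90932295, 238.66137318],
       [  0.        ,   0.        ,   1.        ]]), 'world_to_cam': array([[ 0.85884892, -0.51205333, -0.01341348, -0.5465281 ],
       [ 0.33822888,  0.5472444 ,  0.76558787, -0.24161668],
       [-0.38468137, -0.66206114,  0.64319149, -1.36061443],
       [ 0.        ,  0.        ,  0.        ,  1.        ]])}
top {'camera_matrix': array([[609.91755965,   0.        , 316.33926762],
       [  0.        , 609.91755965, 227.82192111],
       [  0.        ,   0.        ,   1.        ]]), 'world_to_cam': array([[ 1.42534074e-02, -9.99896554e-01, -1.92918907e-03,
        -4.81593410e-04],
       [ 9.89556897e-01,  1.38291922e-02,  1.43477879e-01,
        -6.25427604e-01],
       [-1.43436357e-01, -3.95409101e-03,  9.89651644e-01,
        -1.60258145e+00],
       [ 0.00000000e+00,  0.00000000e+00,  0.00000000e+00,
         1.00000000e+00]])}
wrist {'camera_matrix': array([[347.39936122,   0.        , 319.83351233],
       [  0.        , 347.39936122, 236.8316
[... 372 characters left out ...]
00000000e+00,
         1.00000000e+00]])}
{'time': 0.15, 'qpos': array([ 1.19898587e+00,  3.42574363e-01,  1.52478027e+00, -2.52916720e-06,
        1.27542259e+00, -1.45959787e-01]), 'qvel': array([ 0.00079717, -0.00143044, -0.00369075, -0.00056372, -0.00050429,
        0.00026226]), 'joint_efforts': array([ 1.29518892e-03, -4.31475306e+01, -2.44352263e+01,  7.16490461e-02,
        5.36623236e-02, -5.05566379e-05]), 'tool_pos': array([0.11741272, 0.51138962, 0.2262046 ]), 'tool_rot': array([-3.14142276e+00,  1.17232822e-03,  1.34494649e+00]), 'contact_force': array([ 0.00752124,  0.23581785, -0.24181256]), 'torque': array([0.035161  , 0.00280928, 0.02681116]), 'opening': 0.09155285214221609}
```

View pics/top0.png

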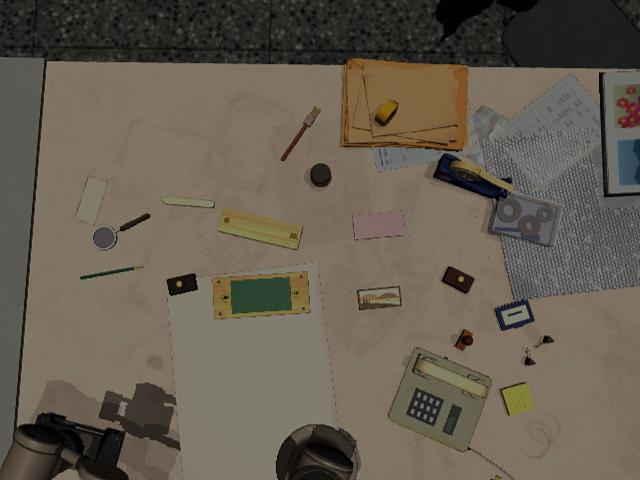

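View pics/scene0.png

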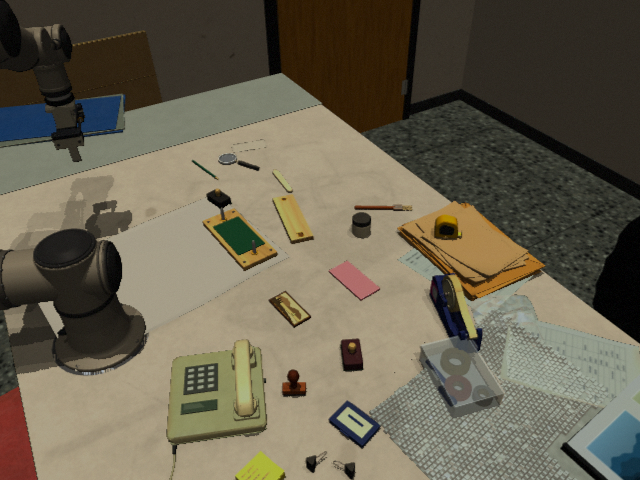

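View pics/wrist0.png

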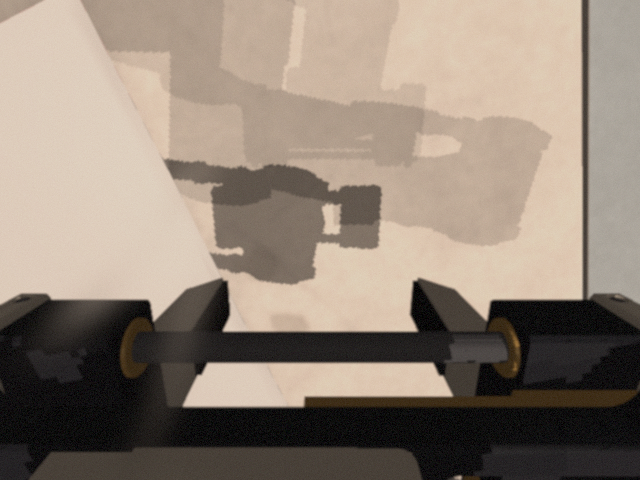

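The top view shows the felt at about (261,295), photo (379,298), blotter (378,225), press board (260,228), black weight (182,284) and maroon weight (458,279). The jar is at (320,175) and the folder at (188,202). Next I measure them.

```bash
cat > h.py <<'E'
from cell import *
import numpy as np, cv2
from scipy.spatial.transform import Rotation as R
def cam(n,st=None):
    p=camera_params(n);K=p["camera_matrix"]
    if n=="wrist":
        T=np.eye(4);T[:3,:3]=R.from_euler("xyz",st["tool_rot"]).as_matrix();T[:3,3]=st["tool_pos"]
        C=T@p["hand_eye"]
    else: C=np.linalg.inv(p["world_to_cam"])
    return K,C
def ray(uv,z,KC):
    K,C=KC; uv=np.atleast_2d(np.asarray(uv,float))
    d=np.c_[(uv[:,0]-K[0,2])/K[0,0],-(uv[:,1]-K[1,2])/K[1,1],-np.ones(len(uv))]@C[:3,:3].T
    o=C[:3,3]; return (o+d*((z-o[2])/d[:,2])[:,None])[:,:2]
def proj(P,KC):
    K,C=KC; P=np.atleast_2d(P); q=(P-C[:3,3])@C[:3,:3]
    return np.c_[K[0,2]+K[0,0]*q[:,0]/-q[:,2],K[1,2]+K[1,1]*-q[:,1]/-q[:,2]]
def rectw(mask,z,KC,area=100):
    """largest component -> contour rayed onto z -> min area rect in mm"""
    cs,_=cv2.findContours(mask,cv2.RETR_EXTERNAL,cv2.CHAIN_APPROX_NONE)
    c=max(cs,key=cv2.contourArea); 
    w=ray(c[:,0,:],z,KC)*1000
    (cx,cy),(a,b),ang=cv2.minAreaRect(w.astype(np.float32))
    if a>b: a,b,ang=b,a,ang-90   # b long; long axis dir = ang+90
    la=(ang+90+90)%180-90
    return np.round([cx,cy,a,b,la],1)  # centre mm, short,long, direction of long axis from world x deg
E
python3 - <<'E'
from h import *
im=cv2.imread("pics/top0.png"); 
big=cv2.resize(im[160:330,150:490],None,fx=2.35,fy=2.35,interpolation=cv2.INTER_CUBIC)
cv2.imwrite("pics/topcrop.png",np.clip(big.astype(float)*1.5,0,255).astype(np.uint8))
hsv=cv2.cvtColor(im,cv2.COLOR_BGR2HSV)
for n,(u,v) in dict(felt=(261,295),photo=(366,304),photoedge=(359,299),blot=(378,225),board=(260,228),black=(172,288),maroon=(450,276),jar=(320,175),folder=(188,202),table=(330,250),paper=(330,290),beech=(217,300)).items(): print(n,hsv[v,u])
E
```

```text
felt [66 98 68]
photo [ 15 114  67]
photoedge [ 14 139  75]
blot [  2  52 128]
board [ 27 111 129]
black [13 81 22]
maroon [  0 131  41]
jar [18 71 36]
folder [ 32  67 130]
table [ 16  60 128]
paper [ 16  61 125]
beech [ 19 145 128]
```

View pics/topcrop.png

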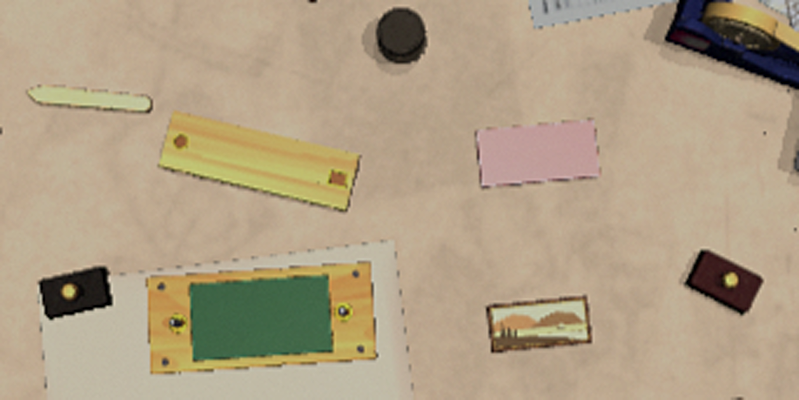

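Run:
```python
from h import *
im=cv2.imread("pics/top0.png"); hsv=cv2.cvtColor(im,cv2.COLOR_BGR2HSV)
KC=cam("top"); print("cam",KC[1][:3,3])
H,S,V=[hsv[:,:,i].astype(int) for i in range(3)]
def box(m,u0,u1,v0,v1):
    o=np.zeros(m.shape,np.uint8); o[v0:v1,u0:u1]=m[v0:v1,u0:u1]*255; return cv2.morphologyEx(o,cv2.MORPH_CLOSE,np.ones((3,3)))
Ms=dict(
 felt=(box((H>45)&(H<85)&(S>60),200,320,265,325),.025),
 photo=(box((S>85)|(V<90),350,410,280,315),.006),
 blot=(box((H<9)|(H>165),345,412,205,245),.006),
 board=(box((S>80)&(H>19),210,310,200,255),.014),
 black=(box((V<55),160,203,265,300),.020),
 maroon=(box((V<70)&((H<12)|(H>165)),435,480,260,298),.020),
 jar=(box(V<60,300,340,155,195),.055),
 folder=(box((H>24)&(S>50),155,220,190,212),.008),
 press=(box((S>85),205,315,262,325),.022))
for n,(m,z) in Ms.items(): print(n,rectw(m,z,KC))
dots=np.array([(178,323),(344,312)])
for c in dots: print("pin",ray(c/2.35+[150,160],.055,KC)*1000)
for c in [(180,142),(338,178)]: print("hole",ray(np.array(c)/2.35+[150,160],.014,KC)*1000)
```

```text
cam [0.38903462 0.00183086 1.67573146]
felt [444.  156.3  86.1 158.4 -85.4]
photo [ 442.4 -164.8   55.1  117.9  -83.5]
blot [ 641.5 -163.2   68.2  141.2  -83.8]
board [627.7 164.4  70.2 226.5  77.4]
black [469.7 370.1  45.5  78.7 -76.2]
maroon [ 492.8 -377.5   46.6   76.4   63.8]
jar [7.693e+02 4.000e-01 5.440e+01 6.120e+01 8.000e-01]
folder [698.8 368.   20.9 143.   84.5]
press [444.2 155.9 111.6 259.1 -85.4]
pin [[434.7308384  244.99583528]]
pin [[449.68216541  58.60083607]]
hole [[647.03543285 256.31121371]]
hole [[607.01793902  70.00743503]]
```

{"api": "apply_moves", "payload": {"increments": [{"linear":[329,-416,24],"turn":[0,0,-12.08],"grip":1},{"linear":[329,-416,24],"turn":[0,0,-12.08],"grip":1},{"linear":[329,-416,24],"turn":[0,0,-12.08],"grip":1},{"linear":[329,-416,24],"turn":[0,0,-12.08],"grip":1},{"linear":[329,-416,24],"turn":[0,0,-12.08],"grip":1},{"linear":[329,-416,24],"turn":[0,0,-12.08],"grip":1},{"linear":[329,-416,24],"turn":[0,0,-12.08],"grip":1},{"linear":[329,-416,24],"turn":[0,0,-12.08],"grip":1},{"linear":[329,-416,24],"turn":[0,0,-12.08],"grip":1},{"linear":[329,-416,24],"turn":[0,0,-12.08],"grip":1}]}}

```text
time: 1.15
tool_pos: [0.4282, 0.118, 0.2495]
tool_rot: [-3.141, -0.0, 0.078]
contact_force: [-0.2, -0.3, -1.1]
opening: 0.0918
```

{"api": "apply_moves", "payload": {"increments": [{"linear":[0,0,0],"turn":[0,0,0],"grip":1},{"linear":[0,0,0],"turn":[0,0,0],"grip":1},{"linear":[0,0,0],"turn":[0,0,0],"grip":1}]}}

```text
time: 1.45
tool_pos: [0.4265, 0.1207, 0.2491]
tool_rot: [-3.141, 0.001, 0.081]
contact_force: [-0.2, 0.3, -0.4]
opening: 0.0918
```

Run:
```python
from h import *
st=observe(); im=read_camera("wrist")[:,:,::-1]; print(st["time"],st["tool_pos"],np.degrees(st["tool_rot"]))
np.save("pics/st1.npy",st,allow_pickle=True); cv2.imwrite("pics/w1.png",im)
```

```text
1.45 [0.42649441 0.12067385 0.24906621] [-1.79980270e+02  5.79850243e-02  4.62828695e+00]
```

View pics/w1.png

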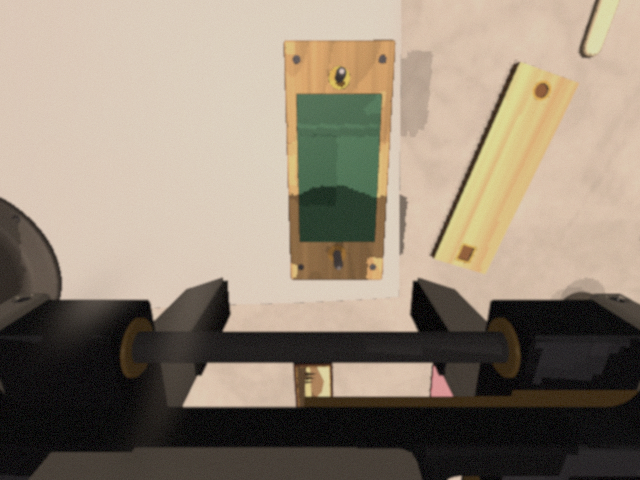

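The wrist view shows the press with its felt at (340,168), the upper pin at (340,75), the lower pin at (338,258), and the press board on the right. Now I refine.

Run:
```python
from h import *
st=np.load("pics/st1.npy",allow_pickle=True).item(); im=cv2.imread("pics/w1.png"); KC=cam("wrist",st)
hsv=cv2.cvtColor(im,cv2.COLOR_BGR2HSV); H,S,V=[hsv[:,:,i].astype(int) for i in range(3)]
def box(m,u0,u1,v0,v1):
    o=np.zeros(m.shape,np.uint8); o[v0:v1,u0:u1]=m[v0:v1,u0:u1]*255; return cv2.morphologyEx(o,cv2.MORPH_OPEN,np.ones((3,3)))
print("felt",rectw(box((H>45)&(H<95)&(S>60),280,400,85,250),.025,KC))
print("press",rectw(box((S>85),270,400,30,290),.022,KC))
print("board",rectw(box((S>70)&(H>17),425,585,50,280),.014,KC))
a=cv2.resize(im[50:110,305:375],None,fx=5.5,fy=5.5,interpolation=cv2.INTER_CUBIC)
b=cv2.resize(im[235:295,305:375],None,fx=5.5,fy=5.5,interpolation=cv2.INTER_CUBIC)
cv2.imwrite("pics/pins.png",np.hstack([a,b]))
```

```text
felt [444.  158.8  85.  155.7 -85.2]
press [443.9 158.8 109.8 256.6 -85.3]
board [626.8 166.5  71.  226.3  77.2]
```

View pics/pins.png

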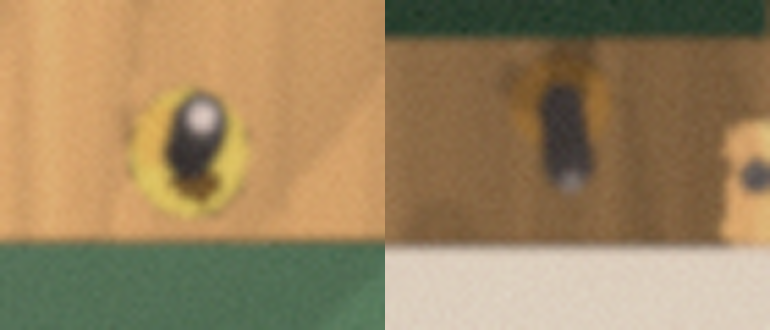

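Run:
```python
from h import *
st=np.load("pics/st1.npy",allow_pickle=True).item(); KC=cam("wrist",st)
for n,z,P in [("collar",.023,[(339.5,77.6),(337.4,252.8)]),("tip",.066,[(341.9,70.4),(338.6,267.7)]),("boardholes",.014,[(541.5,90.5),(466.5,253.5)])]:
    w=ray(P,z,KC)*1000; d=w[0]-w[1]; print(n,w,w.mean(0),np.linalg.norm(d),np.degrees(np.arctan2(d[1],d[0])))
```

```text
collar [[436.79317758 252.82510943]
 [452.71904082  64.98031902]] [444.7561092  158.90271423] 188.51869510840228 94.84606369146324
tip [[436.59697312 253.34013102]
 [452.0449781   63.93779501]] [444.32097561 158.63896301] 190.03127570088253 94.66282850521236
boardholes [[648.80442588 258.66747076]
 [608.2795828   73.38188816]] [628.54200434 166.02467946] 189.6655214455643 77.6627949694208
```

{"api": "apply_moves", "payload": {"increments": [{"linear":[16,-283,-169],"turn":[0,0,0.31],"grip":1},{"linear":[16,-283,-169],"turn":[0,0,0.31],"grip":1},{"linear":[16,-283,-169],"turn":[0,0,0.31],"grip":1},{"linear":[16,-283,-169],"turn":[0,0,0.31],"grip":1},{"linear":[16,-283,-169],"turn":[0,0,0.31],"grip":1},{"linear":[16,-283,-169],"turn":[0,0,0.31],"grip":1},{"linear":[16,-283,-169],"turn":[0,0,0.31],"grip":1},{"linear":[16,-283,-169],"turn":[0,0,0.31],"grip":1},{"linear":[16,-283,-169],"turn":[0,0,0.31],"grip":1},{"linear":[16,-283,-169],"turn":[0,0,0.31],"grip":1}]}}

```text
time: 2.5
tool_pos: [0.4437, -0.1615, 0.0811]
tool_rot: [3.141, -0.001, 0.115]
contact_force: [-0.2, -0.7, -0.6]
opening: 0.0918
```

Run:
```python
from h import *
st=observe(); im=read_camera("wrist")[:,:,::-1]; print(st["time"],st["tool_pos"],np.degrees(st["tool_rot"]))
np.save("pics/st2.npy",st,allow_pickle=True); cv2.imwrite("pics/w2.png",im)
```

```text
2.5 [ 0.44371612 -0.16146338  0.08105851] [ 1.79988683e+02 -4.40140658e-02  6.56980800e+00]
```

View pics/w2.png

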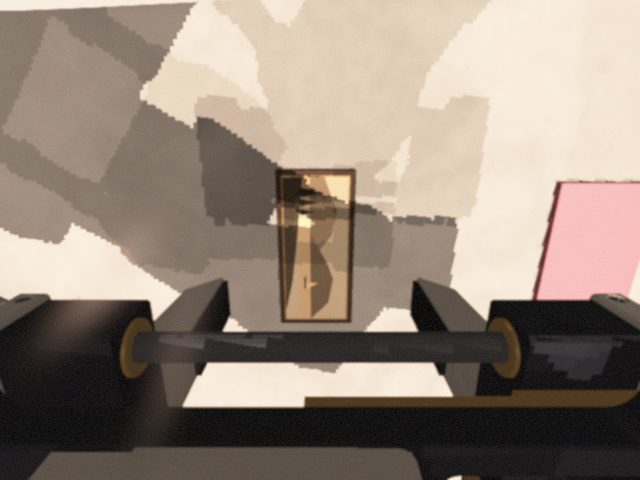

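Run:
```python
from h import *
st=np.load("pics/st2.npy",allow_pickle=True).item(); KC=cam("wrist",st)
w=ray([(277,169),(355,169),(351.5,321.5),(281.5,321.5)],.006,KC)*1000
d=(w[0]+w[1]-w[2]-w[3])/2
print(w,w.mean(0),np.linalg.norm(d),np.degrees(np.arctan2(d[1],d[0])),np.linalg.norm(w[0]-w[1]))
```

```text
[[ 410.42471538 -108.26535907]
 [ 461.63831604 -102.38140013]
 [ 475.55684487 -216.08925685]
 [ 422.67833837 -222.13739741]] [ 442.57455367 -162.21835337] 114.53993863048916 96.56031166664728 51.550498207201976
```

{"api": "apply_moves", "payload": {"increments": [{"linear":[-1,-1,-50],"turn":[0,0,0],"grip":1},{"linear":[-1,-1,-70],"turn":[0,0,0],"grip":1},{"linear":[-1,-1,-78.5],"turn":[0,0,0],"grip":1},{"linear":[-1,-1,-78.5],"turn":[0,0,0],"grip":1},{"linear":[-1,-1,-78.5],"turn":[0,0,0],"grip":0.5},{"linear":[-1,-1,-78.5],"turn":[0,0,0],"grip":0.5},{"linear":[-1,-1,-78.5],"turn":[0,0,0],"grip":0.5},{"linear":[-1,-1,-78.5],"turn":[0,0,0],"grip":0.5},{"linear":[-1,-1,-78.5],"turn":[0,0,0],"grip":0.5},{"linear":[-1,-1,-78.5],"turn":[0,0,0],"grip":0.5}], "grip_force": 15}}

```text
time: 3.55
tool_pos: [0.4424, -0.1642, 0.0021]
tool_rot: [3.141, -0.0, 0.112]
contact_force: [-0.6, 0.2, 2.9]
opening: 0.0536
```

{"api": "apply_moves", "payload": {"increments": [{"linear":[0,0,50],"turn":[0,0,0],"grip":0.5},{"linear":[0,0,95],"turn":[0,0,0],"grip":0.5},{"linear":[0,45,118],"turn":[0,0,-0.1],"grip":0.5},{"linear":[1,95,118],"turn":[0,0,-0.2],"grip":0.5},{"linear":[2,145,118],"turn":[0,0,-0.28],"grip":0.5},{"linear":[2,195,118],"turn":[0,0,-0.28],"grip":0.5},{"linear":[2,245,118],"turn":[0,0,-0.28],"grip":0.5},{"linear":[2,290,118],"turn":[0,0,-0.28],"grip":0.5},{"linear":[2,321,118],"turn":[0,0,-0.28],"grip":0.5},{"linear":[2,321,118],"turn":[0,0,-0.28],"grip":0.5}]}}

```text
time: 4.55
tool_pos: [0.4439, 0.1602, 0.1198]
tool_rot: [-3.141, -0.0, 0.088]
contact_force: [0.4, -0.4, -0.7]
opening: 0.0533
```

Run:
```python
from h import *
st=observe(); im=read_camera("wrist")[:,:,::-1]; print(st["time"],st["tool_pos"],np.degrees(st["tool_rot"]),st["opening"])
np.save("pics/st3.npy",st,allow_pickle=True); cv2.imwrite("pics/w3.png",im)
```

```text
4.55 [0.44390003 0.16022729 0.11977109] [-1.79953422e+02 -1.86329906e-02  5.01416500e+00] 0.05328366823351342
```

View pics/w3.png

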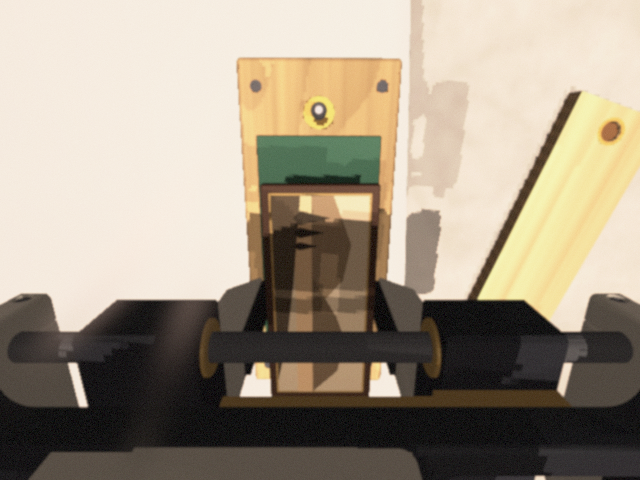

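{"api": "apply_moves", "payload": {"increments": [{"linear":[0.5,-1,-45],"turn":[0,0,-0.04],"grip":0.5},{"linear":[0.5,-1,-75],"turn":[0,0,-0.04],"grip":0.5},{"linear":[0.5,-1,-87],"turn":[0,0,-0.04],"grip":0.5},{"linear":[0.5,-1,-91.5],"turn":[0,0,-0.04],"grip":0.5},{"linear":[0.5,-1,-91.5],"turn":[0,0,-0.04],"grip":0.5},{"linear":[0.5,-1,-91.5],"turn":[0,0,-0.04],"grip":0.5}]}}

```text
time: 5.2
tool_pos: [0.4455, 0.1554, 0.0289]
tool_rot: [-3.142, -0.001, 0.078]
contact_force: [0.4, 1.0, -0.4]
opening: 0.0537
```

{"api": "apply_moves", "payload": {"increments": [{"linear":[-1,0,-1],"turn":[0,0,0],"grip":0.5},{"linear":[-1,0,-1],"turn":[0,0,0],"grip":0.5},{"linear":[-1,0,-1],"turn":[0,0,0],"grip":0.8},{"linear":[-1,0,-1],"turn":[0,0,0],"grip":0.8},{"linear":[-1,0,-1],"turn":[0,0,0],"grip":0.8},{"linear":[-1,0,30],"turn":[0,0,0],"grip":0.8},{"linear":[-1,0,80],"turn":[0,0,0],"grip":1},{"linear":[-1,-40,110],"turn":[0,0,0],"grip":1}]}}

```text
time: 6.0
tool_pos: [0.445, 0.1183, 0.1412]
tool_rot: [-3.141, -0.004, 0.084]
contact_force: [1.8, -1.4, -0.8]
opening: 0.0849
```

{"api": "apply_moves", "payload": {"increments": [{"linear":[198,-276,-40],"turn":[0,0,0.26],"grip":1},{"linear":[198,-276,-40],"turn":[0,0,0.26],"grip":1},{"linear":[198,-276,-40],"turn":[0,0,0.26],"grip":1},{"linear":[198,-276,-40],"turn":[0,0,0.26],"grip":1},{"linear":[198,-276,-40],"turn":[0,0,0.26],"grip":1},{"linear":[198,-276,-40],"turn":[0,0,0.26],"grip":1},{"linear":[198,-276,-40],"turn":[0,0,0.26],"grip":1},{"linear":[198,-276,-40],"turn":[0,0,0.26],"grip":1},{"linear":[198,-276,-40],"turn":[0,0,0.26],"grip":1}]}}

```text
time: 6.9
tool_pos: [0.6415, -0.1606, 0.0973]
tool_rot: [-3.141, 0.001, 0.105]
contact_force: [-0.3, 0.6, -0.3]
opening: 0.092
```

Run:
```python
from h import *
st=observe(); im=read_camera("wrist")[:,:,::-1]; print(st["time"],st["tool_pos"],np.degrees(st["tool_rot"]),st["opening"])
np.save("pics/st4.npy",st,allow_pickle=True); cv2.imwrite("pics/w4.png",im)
t=read_camera("top")[:,:,::-1].copy(); cv2.imwrite("pics/t4.png",t)
cv2.imwrite("pics/t4c.png",cv2.resize(t[190:320,200:420],None,fx=3.6,fy=3.6,interpolation=cv2.INTER_CUBIC))
hsv=cv2.cvtColor(im,cv2.COLOR_BGR2HSV); m=(((hsv[:,:,0]<6)|(hsv[:,:,0]>165))&(hsv[:,:,1]>40)&(hsv[:,:,2]>80)).astype(np.uint8)*255
m[325:]=0; print(rectw(m,.006,cam("wrist",st)))
```

```text
6.9 [ 0.6414654  -0.16062934  0.0972556 ] [-1.79940164e+02  8.16646096e-02  6.00012052e+00] 0.09203448203656688
[ 642.1 -160.5   68.5  139.9  -84. ]
```

View pics/w4.png

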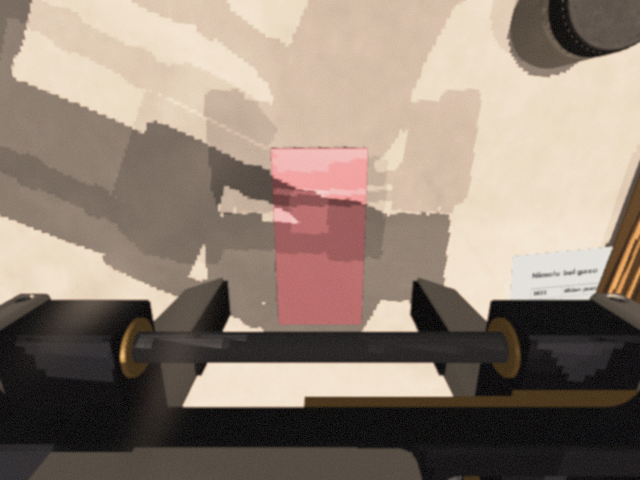

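View pics/t4c.png

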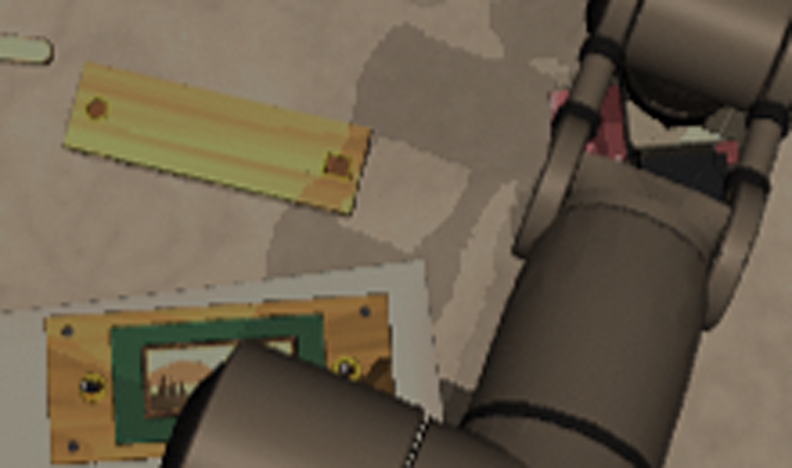

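The blotter lies centred under the jaws, and the photo is on the felt, apparently centred. I grasp the blotter.

{"api": "apply_moves", "payload": {"increments": [{"linear":[0.5,0,-45],"turn":[0,0,0],"grip":1},{"linear":[0.5,0,-80],"turn":[0,0,0],"grip":1},{"linear":[0.5,0,-92],"turn":[0,0,0],"grip":1},{"linear":[0.5,0,-94.5],"turn":[0,0,0],"grip":1},{"linear":[0.5,0,-94.5],"turn":[0,0,0],"grip":1},{"linear":[0.5,0,-94.5],"turn":[0,0,0],"grip":0.65},{"linear":[0.5,0,-94.5],"turn":[0,0,0],"grip":0.65},{"linear":[0.5,0,-94.5],"turn":[0,0,0],"grip":0.65},{"linear":[0.5,0,-94.5],"turn":[0,0,0],"grip":0.65}]}}

```text
time: 7.9
tool_pos: [0.6427, -0.1603, 0.0047]
tool_rot: [3.141, -0.001, 0.106]
contact_force: [-1.1, -0.1, 4.7]
opening: 0.0671
```

Run:
```python
from h import *
st=observe(); print(st["tool_pos"],st["contact_force"],st["opening"])
```

```text
[ 0.64268407 -0.16025604  0.00469384] [-1.086307   -0.0500697   4.66354111] 0.06708162941407998
```

{"api": "apply_moves", "payload": {"increments": [{"linear":[0,0,0],"turn":[0,0,0],"grip":0.65},{"linear":[0,0,0],"turn":[0,0,0],"grip":0.65}]}}

```text
time: 8.1
tool_pos: [0.6427, -0.1603, 0.0047]
tool_rot: [3.141, -0.001, 0.106]
contact_force: [-1.5, -0.2, 5.4]
opening: 0.0672
```

Only the top 1.3 mm of the board is gripped, so I regrip lower.

{"api": "apply_moves", "payload": {"increments": [{"linear":[0,0,0],"turn":[0,0,0],"grip":0.9},{"linear":[0,0,0],"turn":[0,0,0],"grip":0.9},{"linear":[0,0,0],"turn":[0,0,0],"grip":0.9},{"linear":[0,0,0],"turn":[0,0,0],"grip":0.9}]}}

```text
time: 8.5
tool_pos: [0.6422, -0.16, 0.0035]
tool_rot: [-3.141, 0.0, 0.106]
contact_force: [0.6, -0.2, -0.1]
opening: 0.0825
```

{"api": "apply_moves", "payload": {"increments": [{"linear":[0,0,-1.7],"turn":[0,0,0],"grip":0.9},{"linear":[0,0,-1.7],"turn":[0,0,0],"grip":0.9},{"linear":[0,0,-1.7],"turn":[0,0,0],"grip":0.65},{"linear":[0,0,-1.7],"turn":[0,0,0],"grip":0.65},{"linear":[0,0,-1.7],"turn":[0,0,0],"grip":0.65},{"linear":[0,0,-1.7],"turn":[0,0,0],"grip":0.65},{"linear":[0,0,-1.7],"turn":[0,0,0],"grip":0.65}]}}

```text
time: 9.2
tool_pos: [0.6424, -0.1601, 0.0021]
tool_rot: [3.142, -0.0, 0.106]
contact_force: [-0.4, 0.0, -0.9]
opening: 0.0672
```

{"api": "apply_moves", "payload": {"increments": [{"linear":[0,0,50],"turn":[0,0,0],"grip":0.65},{"linear":[0,0,95],"turn":[0,0,0],"grip":0.65},{"linear":[-15,30,128],"turn":[0,0,-0.05],"grip":0.65},{"linear":[-42,68,128],"turn":[0,0,-0.1],"grip":0.65},{"linear":[-68,110,128],"turn":[0,0,-0.15],"grip":0.65},{"linear":[-95,152,128],"turn":[0,0,-0.23],"grip":0.65},{"linear":[-122,194,128],"turn":[0,0,-0.23],"grip":0.65},{"linear":[-148,236,128],"turn":[0,0,-0.23],"grip":0.65},{"linear":[-174,280,128],"turn":[0,0,-0.23],"grip":0.65},{"linear":[-198,318,128],"turn":[0,0,-0.23],"grip":0.65}]}}

```text
time: 10.2
tool_pos: [0.443, 0.1595, 0.1304]
tool_rot: [-3.141, -0.001, 0.082]
contact_force: [0.1, 0.9, 0.3]
opening: 0.0673
```

{"api": "apply_moves", "payload": {"increments": [{"linear":[0,0,0],"turn":[0,0,0],"grip":0.65},{"linear":[0,0,0],"turn":[0,0,0],"grip":0.65},{"linear":[0,0,0],"turn":[0,0,0],"grip":0.65}]}}

```text
time: 10.5
tool_pos: [0.4451, 0.1574, 0.1303]
tool_rot: [3.141, -0.001, 0.082]
contact_force: [0.0, -0.2, -0.7]
opening: 0.0675
```

Run:
```python
from h import *
st=observe(); im=read_camera("wrist")[:,:,::-1]; print(st["time"],st["tool_pos"],np.degrees(st["tool_rot"]),st["opening"])
np.save("pics/st5.npy",st,allow_pickle=True); cv2.imwrite("pics/w5.png",im)
```

```text
10.5 [0.44508246 0.1573941  0.13032382] [ 1.79985659e+02 -5.51850409e-02  4.68003404e+00] 0.06748157505797286
```

View pics/w5.png

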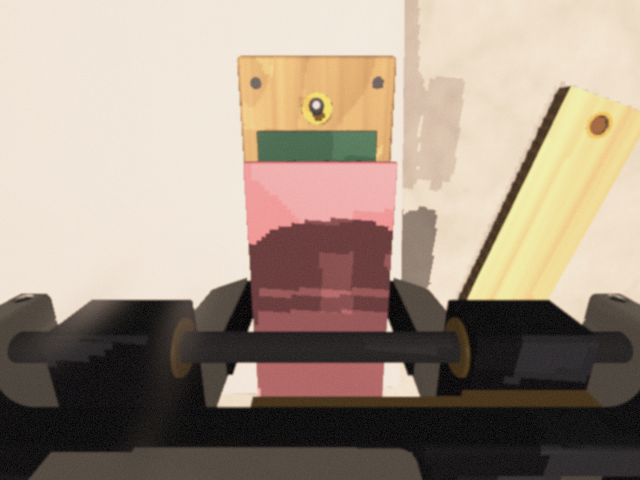

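The blotter is held level and lines up with the press (its column centre of 319 matches the pin's 317).

{"api": "apply_moves", "payload": {"increments": [{"linear":[-0.7,0.5,-45],"turn":[0,0,0],"grip":0.65},{"linear":[-0.7,0.5,-80],"turn":[0,0,0],"grip":0.65},{"linear":[-0.7,0.5,-93],"turn":[0,0,0],"grip":0.65},{"linear":[-0.7,0.5,-96],"turn":[0,0,0],"grip":0.65},{"linear":[-0.7,0.5,-97],"turn":[0,0,0],"grip":0.65},{"linear":[-0.7,0.5,-97],"turn":[0,0,0],"grip":0.65},{"linear":[-0.7,0.5,-97],"turn":[0,0,0],"grip":0.65}]}}

```text
time: 11.25
tool_pos: [0.4447, 0.1577, 0.0334]
tool_rot: [-3.142, -0.001, 0.081]
contact_force: [-0.4, -0.1, -0.7]
opening: 0.0677
```

{"api": "apply_moves", "payload": {"increments": [{"linear":[0,0,-0.4],"turn":[0,0,0],"grip":0.85},{"linear":[0,0,-0.4],"turn":[0,0,0],"grip":0.85},{"linear":[0,0,-0.4],"turn":[0,0,0],"grip":0.9},{"linear":[0,0,30],"turn":[0,0,0],"grip":0.95},{"linear":[0,0,75],"turn":[0,0,0],"grip":1},{"linear":[40,0,90],"turn":[0,0,-1],"grip":1},{"linear":[90,4,90],"turn":[0,0,-2],"grip":1},{"linear":[140,8,90],"turn":[0,0,-2.86],"grip":1},{"linear":[183,8,80],"turn":[0,0,-2.86],"grip":1},{"linear":[183,8,80],"turn":[0,0,-2.86],"grip":1}]}}

```text
time: 12.25
tool_pos: [0.6302, 0.1657, 0.11]
tool_rot: [3.141, 0.0, -0.219]
contact_force: [-0.3, -0.2, -1.0]
opening: 0.092
```

{"api": "apply_moves", "payload": {"increments": [{"linear":[0,0,0],"turn":[0,0,0],"grip":1},{"linear":[0,0,0],"turn":[0,0,0],"grip":1},{"linear":[0,0,0],"turn":[0,0,0],"grip":1}]}}

```text
time: 12.55
tool_pos: [0.6259, 0.1667, 0.1141]
tool_rot: [-3.141, -0.001, -0.217]
contact_force: [0.5, -0.3, 1.0]
opening: 0.0918
```

Run:
```python
from h import *
st=observe(); im=read_camera("wrist")[:,:,::-1]; print(st["time"],st["tool_pos"],np.degrees(st["tool_rot"]),st["opening"])
np.save("pics/st6.npy",st,allow_pickle=True); cv2.imwrite("pics/w6.png",im)
t=read_camera("top")[:,:,::-1].copy(); cv2.imwrite("pics/t6.png",t)
cv2.imwrite("pics/t6c.png",cv2.resize(t[190:330,180:400],None,fx=3.6,fy=3.6,interpolation=cv2.INTER_CUBIC))
```

```text
12.55 [0.625874   0.1667082  0.11405199] [-1.79987064e+02 -3.24489149e-02 -1.24253494e+01] 0.09177790445676691
```

View pics/w6.png

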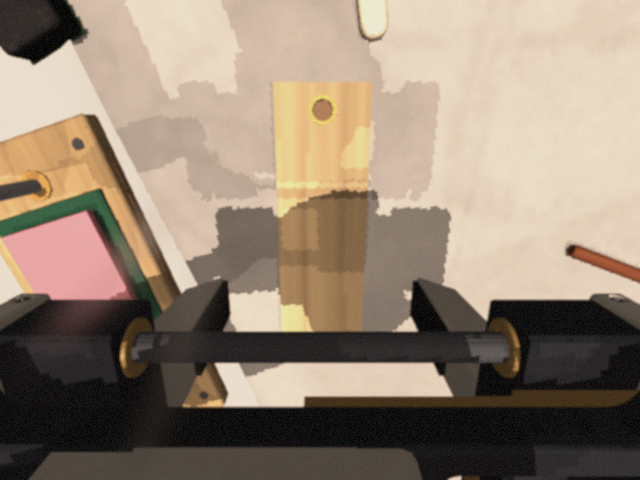

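View pics/t6c.png

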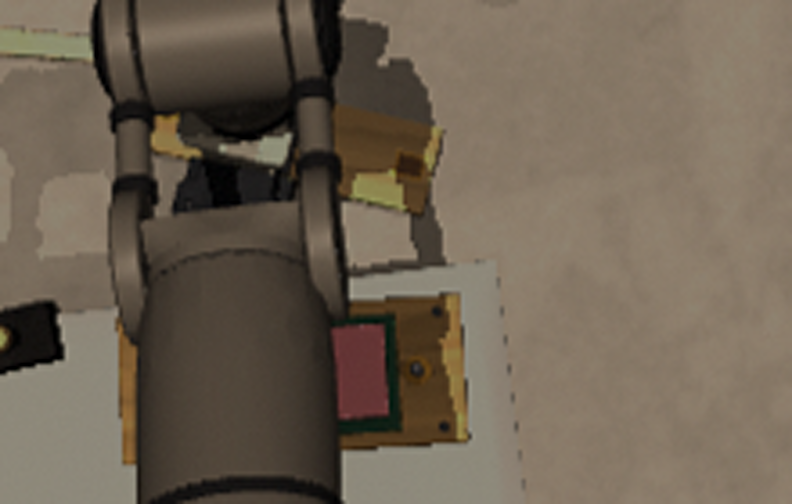

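Run:
```python
from h import *
st=np.load("pics/st6.npy",allow_pickle=True).item(); KC=cam("wrist",st)
w=ray([(322,109.5),(272.5,82),(372,82),(282,325),(362,325)],.014,KC)*1000; print(w)
u=np.radians(77.5); ax=np.array([np.cos(u),np.sin(u)])
print("center from hole",w[0]-95*ax,"from end",(w[1]+w[2])/2-113*ax, "dirs",[np.degrees(np.arctan2(*(w[i]-w[j])[::-1])) for i,j in((1,3),(2,4))])
```

```text
[[648.6769645  259.0951925 ]
 [619.50490019 283.55790119]
 [685.70494119 268.96518086]
 [579.14334216  99.19549172]
 [645.14574628  84.62056056]]
center from hole [628.11520117 166.34707183] from end [628.14724431 165.94009222] dirs [np.float64(77.65133899514622), np.float64(77.59157990666522)]
```

{"api": "apply_moves", "payload": {"increments": [{"linear":[2.2,-0.5,-45],"turn":[0,0,0],"grip":1},{"linear":[2.2,-0.5,-90],"turn":[0,0,0],"grip":1},{"linear":[2.2,-0.5,-107],"turn":[0,0,0],"grip":1},{"linear":[2.2,-0.5,-110.5],"turn":[0,0,0],"grip":1},{"linear":[2.2,-0.5,-110.5],"turn":[0,0,0],"grip":1},{"linear":[2.2,-0.5,-110.5],"turn":[0,0,0],"grip":0.65},{"linear":[2.2,-0.5,-110.5],"turn":[0,0,0],"grip":0.65},{"linear":[2.2,-0.5,-110.5],"turn":[0,0,0],"grip":0.65},{"linear":[2.2,-0.5,-110.5],"turn":[0,0,0],"grip":0.65}], "grip_force": 30}}

```text
time: 13.55
tool_pos: [0.6289, 0.1661, 0.0035]
tool_rot: [-3.141, -0.001, -0.217]
contact_force: [-1.5, -0.3, 3.3]
opening: 0.0678
```

{"api": "apply_moves", "payload": {"increments": [{"linear":[0,0,0],"turn":[0,0,0],"grip":0.65},{"linear":[0,0,0],"turn":[0,0,0],"grip":0.65}]}}

```text
time: 13.75
tool_pos: [0.6289, 0.1661, 0.0035]
tool_rot: [-3.141, -0.0, -0.217]
contact_force: [-2.6, -0.6, 5.5]
opening: 0.0676
```

Run:
```python
from h import *
st=observe(); im=read_camera("wrist")[:,:,::-1]; print(st["time"],st["tool_pos"],np.degrees(st["tool_rot"]),st["opening"])
np.save("pics/st7.npy",st,allow_pickle=True); cv2.imwrite("pics/w7.png",im)
```

```text
13.75 [0.62892657 0.16606672 0.00346144] [-1.79985403e+02 -2.64099253e-02 -1.24561897e+01] 0.06764321769609778
```

View pics/w7.png

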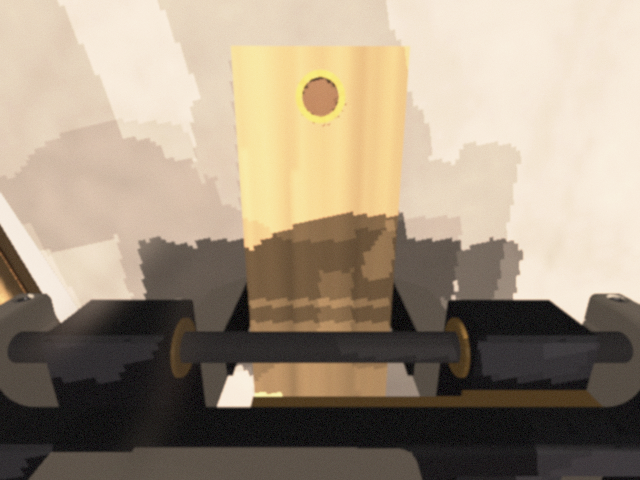

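Run:
```python
from h import *
st=np.load("pics/st7.npy",allow_pickle=True).item(); KC=cam("wrist",st)
w=ray([(321,97),(231,45),(408,45)],.014,KC)[:]*1000
M=R.from_euler("xyz",st["tool_rot"]).as_matrix()
for a in w: print(a,(M.T@np.array([*(a-st["tool_pos"][:2]*1000),0]))[:2])
```

```text
[650.61187723 258.28254419] [  1.28454882 -94.72254286]
[621.36218752 283.4520274 ] [ -32.70551763 -112.99061595]
[686.61065961 269.03385727] [  34.11697682 -112.98546556]
```

{"api": "apply_moves", "payload": {"increments": [{"linear":[0,0,40],"turn":[0,0,0],"grip":0.65},{"linear":[0,0,75],"turn":[0,0,0],"grip":0.65},{"linear":[-20,0,86.5],"turn":[0,0,0.4],"grip":0.65},{"linear":[-55,-2,86.5],"turn":[0,0,1],"grip":0.65},{"linear":[-95,-4,86.5],"turn":[0,0,1.7],"grip":0.65},{"linear":[-135,-6,86.5],"turn":[0,0,2.3],"grip":0.65},{"linear":[-165,-7.5,86.5],"turn":[0,0,2.85],"grip":0.65},{"linear":[-180,-7.5,86.5],"turn":[0,0,2.85],"grip":0.65},{"linear":[-185.4,-7.5,86.5],"turn":[0,0,2.85],"grip":0.65},{"linear":[-185.4,-7.5,86.5],"turn":[0,0,2.85],"grip":0.65}]}}

```text
time: 14.8
tool_pos: [0.4436, 0.1585, 0.0893]
tool_rot: [3.142, -0.001, 0.081]
contact_force: [0.9, 0.2, -1.2]
opening: 0.0675
```

{"api": "apply_moves", "payload": {"increments": [{"linear":[0,0,0],"turn":[0,0,0],"grip":0.65},{"linear":[0,0,0],"turn":[0,0,0],"grip":0.65},{"linear":[0,0,0],"turn":[0,0,0],"grip":0.65}]}}

```text
time: 15.1
tool_pos: [0.4441, 0.1584, 0.089]
tool_rot: [3.142, -0.0, 0.081]
contact_force: [0.4, -0.6, -1.4]
opening: 0.0677
```

Run:
```python
from h import *
st=observe(); im=read_camera("wrist")[:,:,::-1]; print(st["time"],st["tool_pos"],np.degrees(st["tool_rot"]),st["opening"])
np.save("pics/st8.npy",st,allow_pickle=True); cv2.imwrite("pics/w8.png",im)
t=read_camera("scene")[:,:,::-1]; cv2.imwrite("pics/s8.png",cv2.resize(t[150:300,150:350],None,fx=4,fy=4,interpolation=cv2.INTER_CUBIC))
```

```text
15.1 [0.44414651 0.1583797  0.088977  ] [ 1.79999393e+02 -1.73468351e-02  4.62479147e+00] 0.06765894735356337
```

View pics/w8.png

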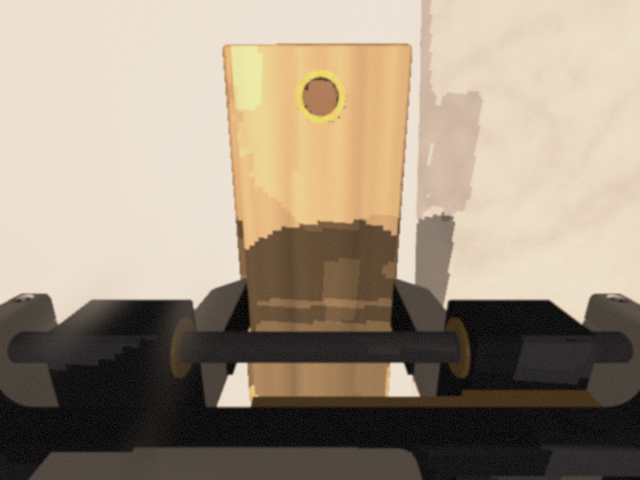

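View pics/s8.png

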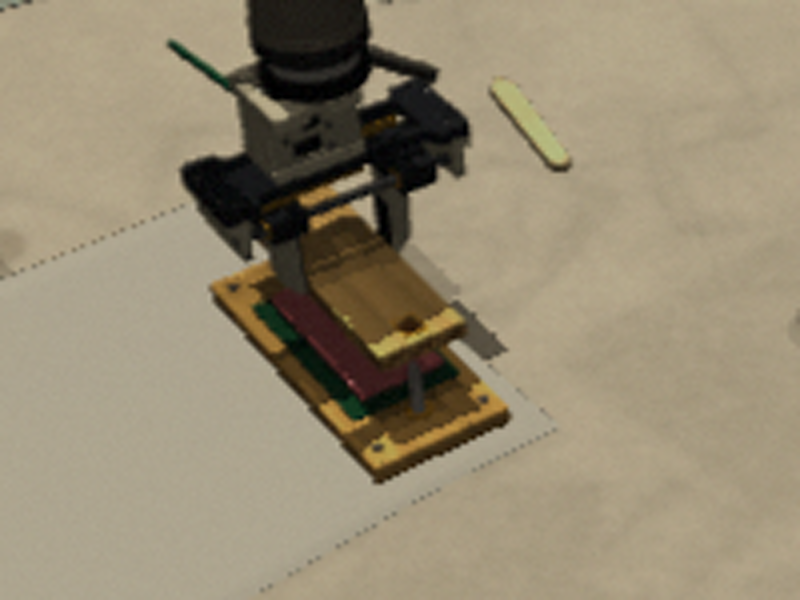

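Hole and pin look aligned. I lower it cautiously.

{"api": "apply_moves", "payload": {"increments": [{"linear":[-0.5,0,-10],"turn":[0,0,0],"grip":0.65},{"linear":[-0.5,0,-16],"turn":[0,0,0],"grip":0.65},{"linear":[-0.5,0,-20],"turn":[0,0,0],"grip":0.65},{"linear":[-0.5,0,-23],"turn":[0,0,0],"grip":0.65},{"linear":[-0.5,0,-23],"turn":[0,0,0],"grip":0.65},{"linear":[-0.5,0,-23],"turn":[0,0,0],"grip":0.65}]}}

```text
time: 15.8
tool_pos: [0.443, 0.1584, 0.0661]
tool_rot: [3.142, -0.0, 0.081]
contact_force: [-0.3, -0.1, -1.6]
opening: 0.0674
```

Run:
```python
from h import *
st=observe(); im=read_camera("wrist")[:,:,::-1]; print(st["time"],st["tool_pos"],np.degrees(st["tool_rot"]),st["contact_force"],st["torque"])
cv2.imwrite("pics/w9.png",np.hstack([cv2.resize(im[60:140,270:370],None,fx=4,fy=4,interpolation=cv2.INTER_CUBIC)]))
t=read_camera("scene")[:,:,::-1]; cv2.imwrite("pics/s9.png",cv2.resize(t[190:280,190:290],None,fx=6,fy=6,interpolation=cv2.INTER_CUBIC))
```

```text
15.8 [0.44304455 0.15843939 0.06614759] [ 1.79998762e+02 -8.29356543e-03  4.64510256e+00] [-0.28289069 -0.06140469 -1.59452013] [-0.08964531  0.02279178  0.03861598]
```

View pics/w9.png

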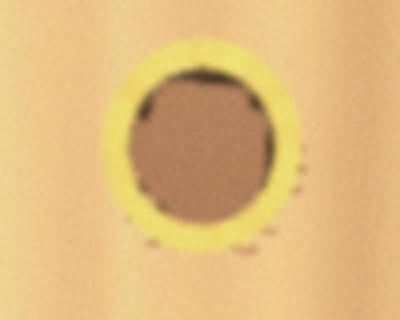

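View pics/s9.png

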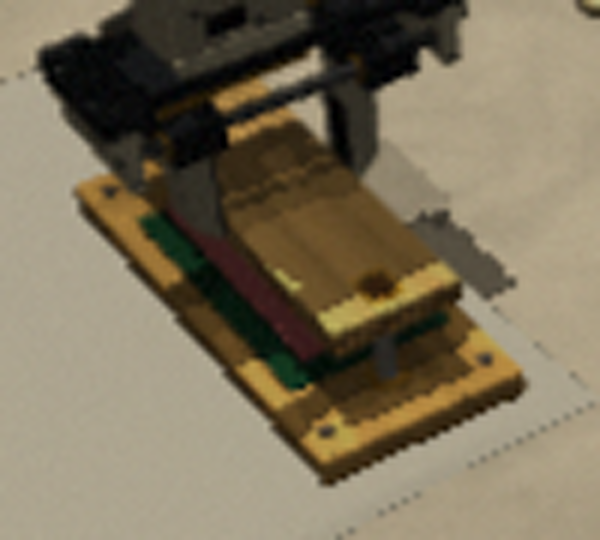

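{"api": "apply_moves", "payload": {"increments": [{"linear":[0,0,-2],"turn":[0,0,0],"grip":0.65},{"linear":[0,0,-4],"turn":[0,0,0],"grip":0.65},{"linear":[0,0,-4],"turn":[0,0,0],"grip":0.65}]}}

```text
time: 16.2
tool_pos: [0.4427, 0.1584, 0.0619]
tool_rot: [3.142, 0.0, 0.081]
contact_force: [-0.1, 0.6, -0.8]
opening: 0.0677
```

Run:
```python
from h import *
st=observe(); im=read_camera("wrist")[:,:,::-1]; print(st["time"],st["tool_pos"],np.degrees(st["tool_rot"]),st["contact_force"],st["torque"])
cv2.imwrite("pics/w10.png",np.hstack([cv2.resize(im[60:140,270:370],None,fx=4,fy=4,interpolation=cv2.INTER_CUBIC)]))
```

```text
16.2 [0.44274878 0.1583814  0.06189567] [1.79996933e+02 2.44481739e-02 4.64175250e+00] [-0.13042525  0.63623024 -0.76298672] [-0.08171775  0.07249567 -0.02629691]
```

View pics/w10.png

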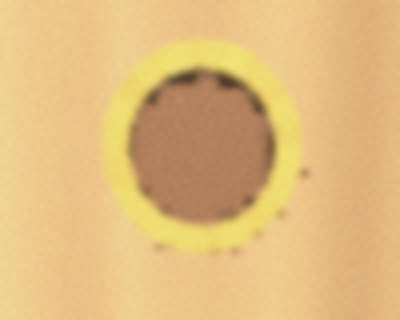

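{"api": "apply_moves", "payload": {"increments": [{"linear":[0.5,0,-2],"turn":[0,0,0],"grip":0.65},{"linear":[0.5,0,-4],"turn":[0,0,0],"grip":0.65},{"linear":[0.5,0,-6],"turn":[0,0,0],"grip":0.65},{"linear":[0.5,0,-6],"turn":[0,0,0],"grip":0.65}]}}

```text
time: 16.65
tool_pos: [0.4432, 0.1584, 0.0558]
tool_rot: [3.142, 0.001, 0.081]
contact_force: [0.4, -1.0, -2.3]
opening: 0.0674
```

Run:
```python
from h import *
st=observe(); im=read_camera("wrist")[:,:,::-1]; print(st["time"],st["tool_pos"],np.degrees(st["tool_rot"]),st["contact_force"],st["torque"])
a=cv2.resize(im[60:140,270:370],None,fx=4,fy=4,interpolation=cv2.INTER_CUBIC)
t=read_camera("scene")[:,:,::-1]; b=cv2.resize(t[200:280,190:290],None,fx=4,fy=4,interpolation=cv2.INTER_CUBIC)
cv2.imwrite("pics/w11.png",np.hstack([a,b]))
```

```text
16.65 [0.44322241 0.15836749 0.05580238] [1.79995571e+02 3.58767773e-02 4.64045063e+00] [ 0.35150792 -0.97488614 -2.25454241] [-0.07713689  0.07683557  0.00892607]
```

View pics/w11.png

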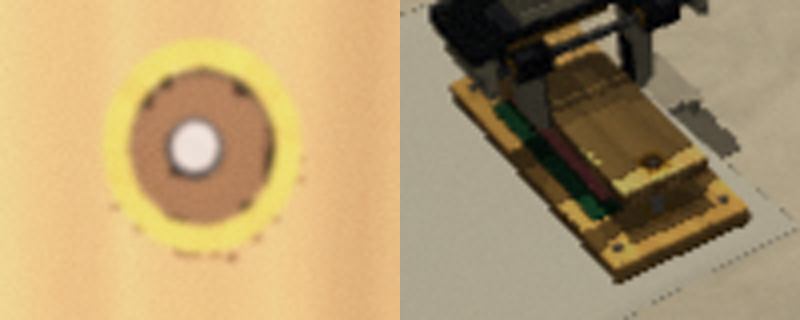

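The pin tip shows in the centre of the hole at (195,147), against a hole centre of (202,146). I lower the rest of the way.

{"api": "apply_moves", "payload": {"increments": [{"linear":[-0.4,0,-4],"turn":[0,0,0],"grip":0.65},{"linear":[-0.4,0,-8],"turn":[0,0,0],"grip":0.65},{"linear":[-0.4,0,-11],"turn":[0,0,0],"grip":0.65},{"linear":[-0.4,0,-13.5],"turn":[0,0,0],"grip":0.65},{"linear":[-0.4,0,-14.8],"turn":[0,0,0],"grip":0.65},{"linear":[-0.4,0,-14.8],"turn":[0,0,0],"grip":0.65},{"linear":[-0.4,0,-14.8],"turn":[0,0,0],"grip":0.65}]}}

```text
time: 17.45
tool_pos: [0.4431, 0.1584, 0.0414]
tool_rot: [3.142, -0.0, 0.081]
contact_force: [0.4, -0.4, -2.3]
opening: 0.0677
```

{"api": "apply_moves", "payload": {"increments": [{"linear":[0,0,-0.7],"turn":[0,0,0],"grip":0.65},{"linear":[0,0,-0.7],"turn":[0,0,0],"grip":0.65},{"linear":[0,0,-0.7],"turn":[0,0,0],"grip":0.65}]}}

```text
time: 17.75
tool_pos: [0.4431, 0.1584, 0.0407]
tool_rot: [-3.142, -0.0, 0.081]
contact_force: [0.0, -0.4, -1.8]
opening: 0.0674
```

{"api": "apply_moves", "payload": {"increments": [{"linear":[0,0,-0.3],"turn":[0,0,0],"grip":0.85},{"linear":[0,0,-0.3],"turn":[0,0,0],"grip":0.9},{"linear":[0,0,-0.3],"turn":[0,0,0],"grip":0.95},{"linear":[0,0,-0.3],"turn":[0,0,0],"grip":0.95},{"linear":[0,0,30],"turn":[0,0,0],"grip":1},{"linear":[0,0,75],"turn":[0,0,0],"grip":1},{"linear":[0,0,120],"turn":[0,0,0],"grip":1},{"linear":[0,0,130],"turn":[0,0,0],"grip":1},{"linear":[0,0,130],"turn":[0,0,0],"grip":1}]}}

```text
time: 18.65
tool_pos: [0.4441, 0.1586, 0.1724]
tool_rot: [-3.141, -0.004, 0.081]
contact_force: [-0.4, 0.2, -0.3]
opening: 0.0918
```

Run:
```python
from h import *
st=observe(); im=read_camera("wrist")[:,:,::-1]; print(st["time"],st["tool_pos"],np.degrees(st["tool_rot"]),st["contact_force"],st["torque"])
np.save("pics/st12.npy",st,allow_pickle=True); cv2.imwrite("pics/w12.png",im)
t=read_camera("scene")[:,:,::-1]; cv2.imwrite("pics/s12.png",cv2.resize(t[180:290,170:310],None,fx=5,fy=5,interpolation=cv2.INTER_CUBIC))
```

```text
18.65 [0.44406649 0.15863819 0.17235198] [-179.97508698   -0.25760454    4.6455789 ] [-0.41274448  0.24565442 -0.26319664] [-0.09360649  0.00340544  0.0117847 ]
```

View pics/w12.png

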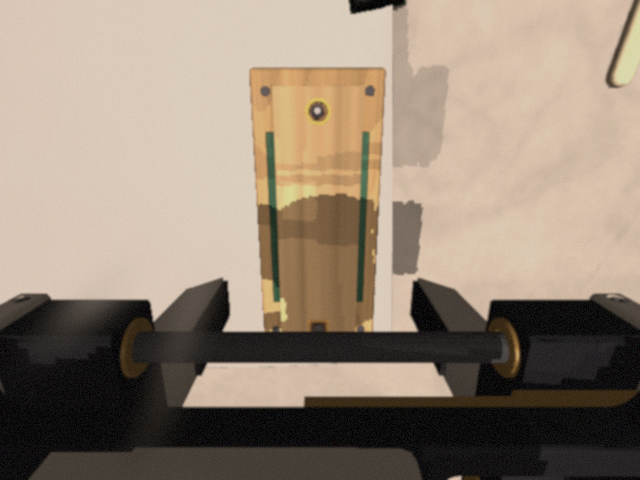

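View pics/s12.png

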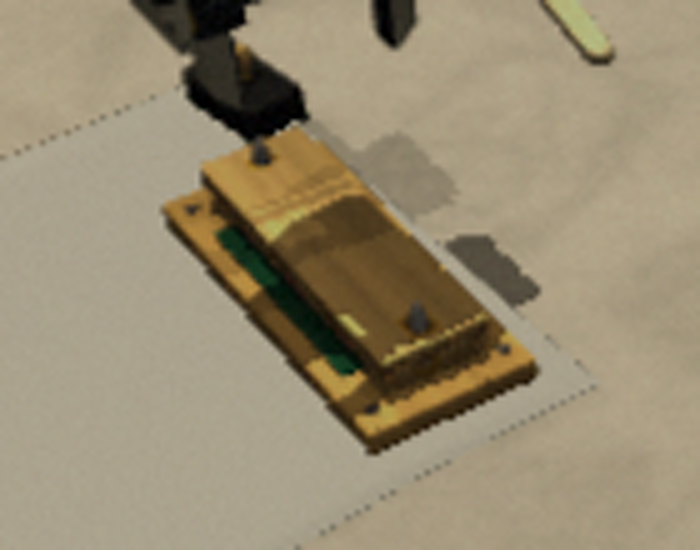

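The board lies flat over both pins. Next is the maroon weight.

{"api": "apply_moves", "payload": {"increments": [{"linear":[49,-534,-45],"turn":[0,0,-5.13],"grip":1},{"linear":[49,-534,-45],"turn":[0,0,-5.13],"grip":1},{"linear":[49,-534,-45],"turn":[0,0,-5.13],"grip":1},{"linear":[49,-534,-45],"turn":[0,0,-5.13],"grip":1},{"linear":[49,-534,-45],"turn":[0,0,-5.13],"grip":1},{"linear":[49,-534,-45],"turn":[0,0,-5.13],"grip":1},{"linear":[49,-534,-45],"turn":[0,0,-5.13],"grip":1},{"linear":[49,-534,-45],"turn":[0,0,-5.13],"grip":1},{"linear":[49,-534,-45],"turn":[0,0,-5.13],"grip":1},{"linear":[49,-534,-45],"turn":[0,0,-5.13],"grip":1}]}}

```text
time: 19.75
tool_pos: [0.4874, -0.3391, 0.126]
tool_rot: [-3.14, 0.004, -0.457]
contact_force: [1.1, -0.3, 0.8]
opening: 0.0918
```

{"api": "apply_moves", "payload": {"increments": [{"linear":[4,-30,-2],"turn":[0,0,0],"grip":1},{"linear":[4,-30,-2],"turn":[0,0,0],"grip":1},{"linear":[4,-30,-2],"turn":[0,0,0],"grip":1},{"linear":[4,-30,-2],"turn":[0,0,0],"grip":1}]}}

```text
time: 20.15
tool_pos: [0.4921, -0.3661, 0.1255]
tool_rot: [-3.14, 0.003, -0.455]
contact_force: [-0.7, 0.3, -0.9]
opening: 0.0919
```

Run:
```python
from h import *
st=observe(); im=read_camera("wrist")[:,:,::-1]; print(st["time"],st["tool_pos"],np.degrees(st["tool_rot"]),st["contact_force"],st["torque"])
np.save("pics/st13.npy",st,allow_pickle=True); cv2.imwrite("pics/w13.png",im)
```

```text
20.15 [ 0.49211432 -0.36607154  0.12553225] [-1.79933633e+02  1.56830888e-01 -2.60923670e+01] [-0.72337102  0.32422053 -0.94266325] [-0.07148044  0.12929151 -0.01606113]
```

View pics/w13.png

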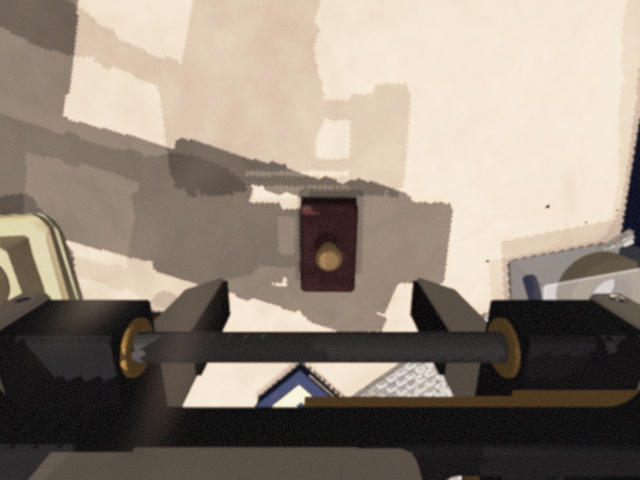

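Run:
```python
from h import *
st=np.load("pics/st13.npy",allow_pickle=True).item(); KC=cam("wrist",st)
w=ray([(300,198),(357,197),(354.5,290.5),(304,290.5)],.026,KC)*1000
d=(w[0]+w[1]-w[2]-w[3])/2
print(w.mean(0),np.linalg.norm(d),np.degrees(np.arctan2(d[1],d[0])),np.linalg.norm(w[0]-w[1]))
print(ray([(329,258)],.047,KC)*1000)
```

```text
[ 496.42454075 -373.70964233] 76.75545245515005 64.79149396003046 42.68467221997133
[[ 495.22241136 -375.35875335]]
```

{"api": "apply_moves", "payload": {"increments": [{"linear":[3,-8,-40],"turn":[0,0,0.08],"grip":1},{"linear":[3,-8,-85],"turn":[0,0,0.08],"grip":1},{"linear":[3,-8,-110],"turn":[0,0,0.08],"grip":1},{"linear":[3,-8,-119],"turn":[0,0,0.08],"grip":1},{"linear":[3,-8,-119],"turn":[0,0,0.08],"grip":1},{"linear":[3,-8,-119],"turn":[0,0,0.08],"grip":0.4},{"linear":[3,-8,-119],"turn":[0,0,0.08],"grip":0.4},{"linear":[3,-8,-119],"turn":[0,0,0.08],"grip":0.4},{"linear":[3,-8,-119],"turn":[0,0,0.08],"grip":0.4},{"linear":[3,-8,-119],"turn":[0,0,0.08],"grip":0.4}], "grip_force": 50}}

```text
time: 21.2
tool_pos: [0.4958, -0.3759, 0.0084]
tool_rot: [3.141, -0.001, -0.448]
contact_force: [-1.1, 1.5, -0.4]
opening: 0.0565
```

{"api": "apply_moves", "payload": {"increments": [{"linear":[0,0,0],"turn":[0,0,0],"grip":0.4},{"linear":[0,0,0],"turn":[0,0,0],"grip":0.4},{"linear":[0,0,0],"turn":[0,0,0],"grip":0.4},{"linear":[0,0,5],"turn":[0,0,0],"grip":0.4},{"linear":[0,0,15],"turn":[0,0,0],"grip":0.4},{"linear":[0,0,30],"turn":[0,0,0],"grip":0.4}]}}

```text
time: 21.8
tool_pos: [0.495, -0.375, 0.0372]
tool_rot: [-3.141, 0.003, -0.448]
contact_force: [0.7, -0.3, -7.0]
opening: 0.0444
```

{"api": "apply_moves", "payload": {"increments": [{"linear":[0,0,40],"turn":[0,0,0],"grip":0.4},{"linear":[-2,20,75],"turn":[0,0,0.2],"grip":0.4},{"linear":[-6,60,75],"turn":[0,0,0.6],"grip":0.4},{"linear":[-11,105,75],"turn":[0,0,1.2],"grip":0.4},{"linear":[-15,152,75],"turn":[0,0,1.9],"grip":0.4},{"linear":[-20,200,75],"turn":[0,0,2.6],"grip":0.4},{"linear":[-25,248,75],"turn":[0,0,3.3],"grip":0.4},{"linear":[-29,296,75],"turn":[0,0,4],"grip":0.4},{"linear":[-34,344,75],"turn":[0,0,4.6],"grip":0.4},{"linear":[-39,390,75],"turn":[0,0,5.05],"grip":0.4}]}}

```text
time: 22.8
tool_pos: [0.4566, 0.0162, 0.1141]
tool_rot: [3.141, -0.002, 0.083]
contact_force: [1.1, 0.1, -7.9]
opening: 0.0445
```

{"api": "apply_moves", "payload": {"increments": [{"linear":[-4,40,0],"turn":[0,0,0],"grip":0.4},{"linear":[-7,75,0],"turn":[0,0,0],"grip":0.4},{"linear":[-9.3,98,0],"turn":[0,0,0],"grip":0.4},{"linear":[-9.3,98,0],"turn":[0,0,0],"grip":0.4},{"linear":[-9.3,98,0],"turn":[0,0,0],"grip":0.4},{"linear":[-9.3,98,0],"turn":[0,0,0],"grip":0.4}]}}

```text
time: 23.4
tool_pos: [0.4476, 0.1117, 0.1134]
tool_rot: [3.141, -0.001, 0.081]
contact_force: [0.3, -0.9, -7.1]
opening: 0.0446
```

Run:
```python
from h import *
st=observe(); im=read_camera("wrist")[:,:,::-1]; print(st["time"],st["tool_pos"],np.degrees(st["tool_rot"]),st["contact_force"],st["torque"],st["opening"])
np.save("pics/st14.npy",st,allow_pickle=True); cv2.imwrite("pics/w14.png",im)
t=read_camera("scene")[:,:,::-1]; cv2.imwrite("pics/s14.png",cv2.resize(t[160:290,150:320],None,fx=4.5,fy=4.5,interpolation=cv2.INTER_CUBIC))
```

```text
23.4 [0.44764271 0.11168922 0.11338291] [ 1.79984287e+02 -6.34129731e-02  4.61807642e+00] [ 0.26274572 -0.89377926 -7.14044341] [-0.12313169  0.07915162 -0.0164384 ] 0.04461580024016032
```

View pics/w14.png

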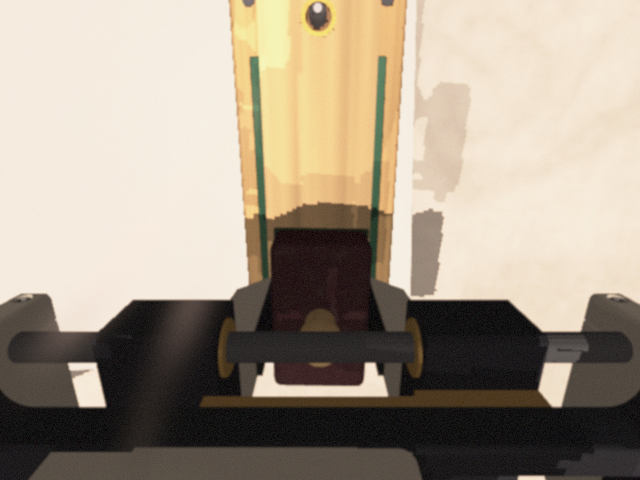

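View pics/s14.png

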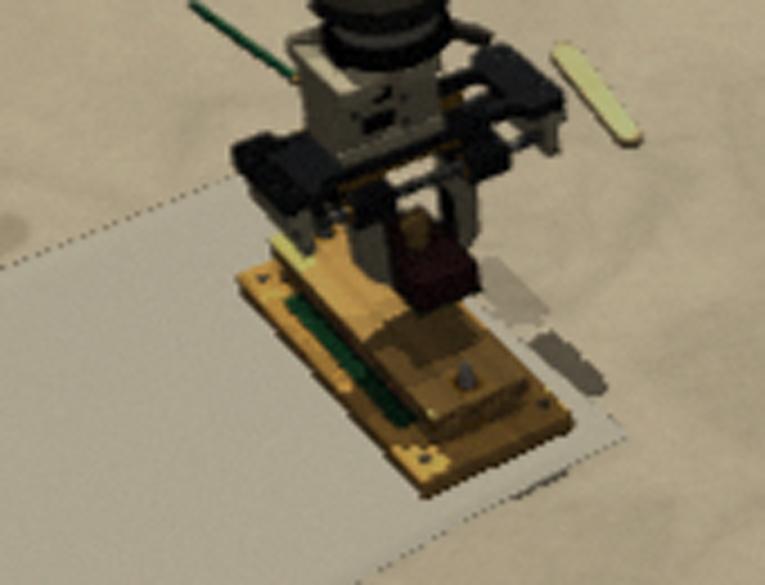

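{"api": "apply_moves", "payload": {"increments": [{"linear":[-1,2.5,-25],"turn":[0,0,0],"grip":0.4},{"linear":[-1,2.5,-42],"turn":[0,0,0],"grip":0.4},{"linear":[-1,2.5,-49],"turn":[0,0,0],"grip":0.4},{"linear":[-1,2.5,-51],"turn":[0,0,0],"grip":0.4},{"linear":[-1,2.5,-51],"turn":[0,0,0],"grip":0.4},{"linear":[-1,2.5,-52],"turn":[0,0,0],"grip":0.4},{"linear":[-1,2.5,-53],"turn":[0,0,0],"grip":0.4},{"linear":[-1,2.5,-53],"turn":[0,0,0],"grip":0.4}]}}

```text
time: 24.3
tool_pos: [0.4465, 0.1148, 0.0602]
tool_rot: [3.142, -0.001, 0.081]
contact_force: [-0.2, -0.4, -7.4]
opening: 0.0447
```

{"api": "apply_moves", "payload": {"increments": [{"linear":[0,-0.5,-0.7],"turn":[0,0,0],"grip":0.4},{"linear":[0,-0.5,-1.2],"turn":[0,0,0],"grip":0.4},{"linear":[0,-0.5,-1.2],"turn":[0,0,0],"grip":0.4},{"linear":[0,-0.5,-1.2],"turn":[0,0,0],"grip":0.4}]}}

```text
time: 24.7
tool_pos: [0.4464, 0.1142, 0.0589]
tool_rot: [3.141, -0.0, 0.081]
contact_force: [0.1, -0.9, -2.0]
opening: 0.0446
```

{"api": "apply_moves", "payload": {"increments": [{"linear":[0,0,0],"turn":[0,0,0],"grip":0.6},{"linear":[0,0,0],"turn":[0,0,0],"grip":0.8},{"linear":[0,0,0],"turn":[0,0,0],"grip":0.9},{"linear":[0,0,0],"turn":[0,0,0],"grip":0.95},{"linear":[0,0,25],"turn":[0,0,0],"grip":1},{"linear":[0,0,70],"turn":[0,0,0],"grip":1},{"linear":[4,40,80],"turn":[0,0,0.3],"grip":1},{"linear":[8,85,80],"turn":[0,0,0.6],"grip":1},{"linear":[12,130,80],"turn":[0,0,0.9],"grip":1},{"linear":[16,175,80],"turn":[0,0,1.2],"grip":1}]}}

```text
time: 25.7
tool_pos: [0.4624, 0.291, 0.139]
tool_rot: [-3.141, -0.001, 0.208]
contact_force: [0.9, -0.4, -0.4]
opening: 0.0916
```

{"api": "apply_moves", "payload": {"increments": [{"linear":[4,40,-10],"turn":[0,0,0.33],"grip":1},{"linear":[8,78,-10],"turn":[0,0,0.33],"grip":1},{"linear":[8,78,-10],"turn":[0,0,0.33],"grip":1},{"linear":[8,78,-10],"turn":[0,0,0.33],"grip":1},{"linear":[8,78,-10],"turn":[0,0,0.33],"grip":1},{"linear":[8,78,-10],"turn":[0,0,0.33],"grip":1}]}}

```text
time: 26.3
tool_pos: [0.4705, 0.3661, 0.1289]
tool_rot: [3.141, -0.0, 0.24]
contact_force: [0.1, -0.6, 0.1]
opening: 0.0919
```

Run:
```python
from h import *
st=observe(); im=read_camera("wrist")[:,:,::-1]; print(st["time"],st["tool_pos"],np.degrees(st["tool_rot"]),st["contact_force"],st["torque"],st["opening"])
np.save("pics/st15.npy",st,allow_pickle=True); cv2.imwrite("pics/w15.png",im)
t=read_camera("scene")[:,:,::-1]; cv2.imwrite("pics/s15.png",cv2.resize(t[160:290,150:320],None,fx=4.5,fy=4.5,interpolation=cv2.INTER_CUBIC))
```

```text
26.3 [0.47048353 0.366056   0.12888472] [ 1.79987478e+02 -2.70593069e-03  1.37428464e+01] [ 0.07391372 -0.62227811  0.10610058] [-0.11485819  0.05475028  0.02461458] 0.09193864263735049
```

View pics/w15.png

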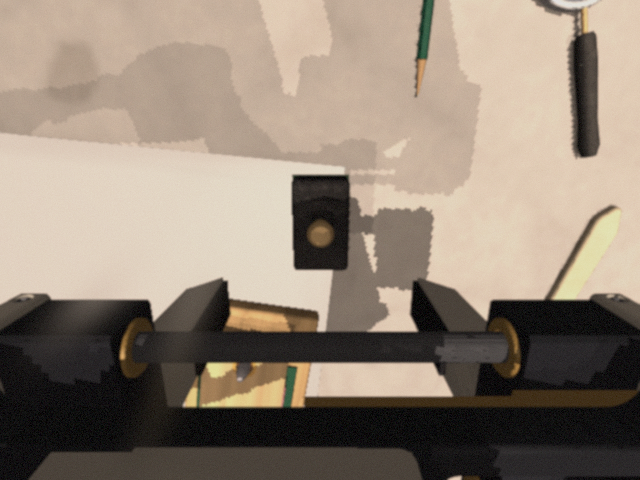

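View pics/s15.png

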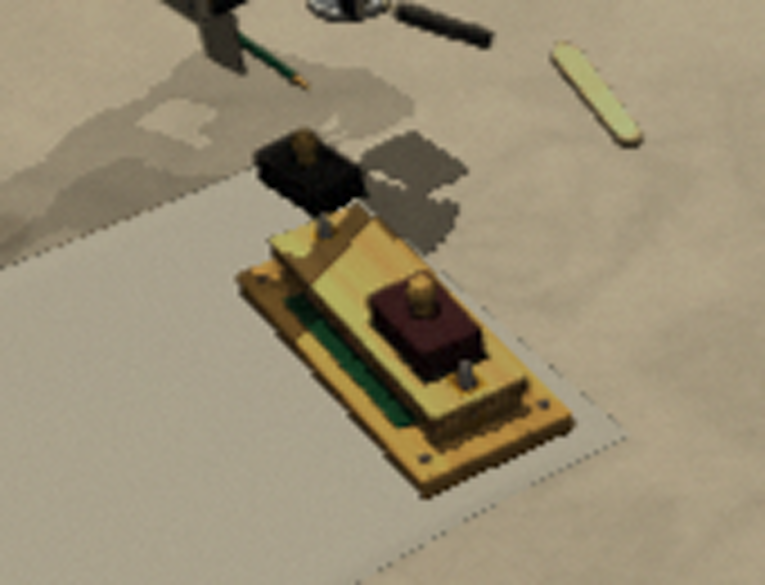

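The maroon weight stands well on the near half of the board. The black weight is under the jaws, with top-face corners at about (292,177), (349,177), (347,269) and (295,269).

Run:
```python
from h import *
st=np.load("pics/st15.npy",allow_pickle=True).item(); KC=cam("wrist",st)
w=ray([(292,177),(349,177),(347.5,269.5),(295,269.5)],.026,KC)*1000
d=(w[0]+w[1]-w[2]-w[3])/2
print(w.mean(0),np.linalg.norm(d),np.degrees(np.arctan2(d[1],d[0])),np.linalg.norm(w[0]-w[1]))
print(ray([(320,234)],.047,KC)*1000)
```

```text
[470.23124172 376.45720951] 74.51334102887783 104.23400002099055 42.473799675359295
[[469.7117441  375.58604985]]
```

{"api": "apply_moves", "payload": {"increments": [{"linear":[-1,9.5,-40],"turn":[0,0,0.05],"grip":1},{"linear":[-1,9.5,-85],"turn":[0,0,0.05],"grip":1},{"linear":[-1,9.5,-113],"turn":[0,0,0.05],"grip":1},{"linear":[-1,9.5,-122],"turn":[0,0,0.05],"grip":1},{"linear":[-1,9.5,-122],"turn":[0,0,0.05],"grip":1},{"linear":[-1,9.5,-122],"turn":[0,0,0.05],"grip":0.4},{"linear":[-1,9.5,-122],"turn":[0,0,0.05],"grip":0.4},{"linear":[-1,9.5,-122],"turn":[0,0,0.05],"grip":0.4},{"linear":[-1,9.5,-122],"turn":[0,0,0.05],"grip":0.4},{"linear":[-1,9.5,-122],"turn":[0,0,0.05],"grip":0.4}]}}

```text
time: 27.4
tool_pos: [0.4695, 0.3769, 0.0072]
tool_rot: [-3.141, -0.001, 0.247]
contact_force: [-0.2, -0.0, 0.2]
opening: 0.056
```

{"api": "apply_moves", "payload": {"increments": [{"linear":[0,0,0],"turn":[0,0,0],"grip":0.4},{"linear":[0,0,0],"turn":[0,0,0],"grip":0.4},{"linear":[0,0,0],"turn":[0,0,0],"grip":0.4},{"linear":[0,0,0],"turn":[0,0,0],"grip":0.4}]}}

```text
time: 27.8
tool_pos: [0.4687, 0.3766, 0.0067]
tool_rot: [3.141, 0.001, 0.247]
contact_force: [-4.5, -1.6, 4.7]
opening: 0.0442
```

{"api": "apply_moves", "payload": {"increments": [{"linear":[0,0,15],"turn":[0,0,0],"grip":0.4},{"linear":[0,0,55],"turn":[0,0,0],"grip":0.4},{"linear":[0,0,95],"turn":[0,0,0],"grip":0.4},{"linear":[-3,-20,106],"turn":[0,0,-0.2],"grip":0.4},{"linear":[-9,-55,106],"turn":[0,0,-0.6],"grip":0.4},{"linear":[-16,-95,106],"turn":[0,0,-1],"grip":0.4},{"linear":[-23,-135,106],"turn":[0,0,-1.4],"grip":0.4},{"linear":[-28,-162,106],"turn":[0,0,-1.58],"grip":0.4},{"linear":[-29,-172,106],"turn":[0,0,-1.58],"grip":0.4},{"linear":[-29,-172,106],"turn":[0,0,-1.58],"grip":0.4}]}}

```text
time: 28.8
tool_pos: [0.4406, 0.2037, 0.113]
tool_rot: [3.142, -0.001, 0.079]
contact_force: [-0.9, 0.1, -6.9]
opening: 0.0446
```

{"api": "apply_moves", "payload": {"increments": [{"linear":[0,0,0],"turn":[0,0,0],"grip":0.4},{"linear":[0,0,0],"turn":[0,0,0],"grip":0.4},{"linear":[0,0,0],"turn":[0,0,0],"grip":0.4}]}}

```text
time: 29.1
tool_pos: [0.4404, 0.2057, 0.1125]
tool_rot: [-3.141, -0.0, 0.082]
contact_force: [-0.4, 0.1, -6.1]
opening: 0.0447
```

Run:
```python
from h import *
st=observe(); im=read_camera("wrist")[:,:,::-1]; print(st["time"],st["tool_pos"],np.degrees(st["tool_rot"]),st["contact_force"],st["torque"],st["opening"])
np.save("pics/st16.npy",st,allow_pickle=True)
t=read_camera("scene")[:,:,::-1]; b=cv2.resize(t[160:290,150:320],(480,367),interpolation=cv2.INTER_CUBIC)
cv2.imwrite("pics/w16.png",np.vstack([cv2.resize(im,(320,240)),np.zeros((127,320,3),np.uint8)])); cv2.imwrite("pics/w16.png",np.hstack([cv2.imread("pics/w16.png"),b]))
```

```text
29.1 [0.44041406 0.20566321 0.11254871] [-1.79991104e+02 -1.46362472e-02  4.72069314e+00] [-0.43931906  0.12977701 -6.10302464] [-0.14463829  0.01956709  0.01088   ] 0.04465902635747513
```

View pics/w16.png

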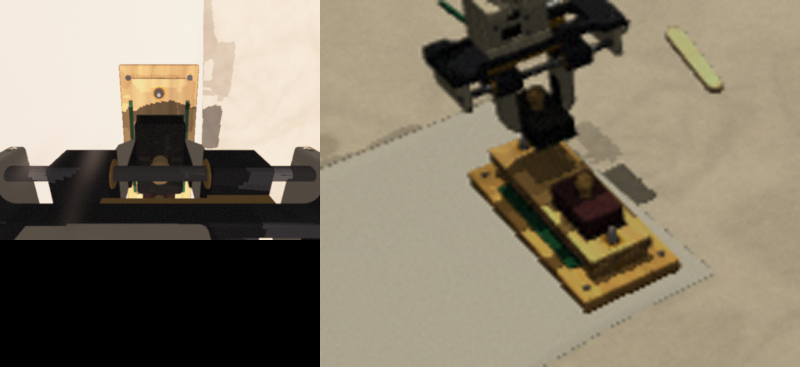

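{"api": "apply_moves", "payload": {"increments": [{"linear":[-0.9,-1.7,-25],"turn":[0,0,0],"grip":0.4},{"linear":[-0.9,-1.7,-42],"turn":[0,0,0],"grip":0.4},{"linear":[-0.9,-1.7,-50],"turn":[0,0,0],"grip":0.4},{"linear":[-0.9,-1.7,-53],"turn":[0,0,0],"grip":0.4},{"linear":[-0.9,-1.7,-53],"turn":[0,0,0],"grip":0.4},{"linear":[-0.9,-1.7,-53.8],"turn":[0,0,0],"grip":0.4},{"linear":[-0.9,-1.7,-54.5],"turn":[0,0,0],"grip":0.4},{"linear":[-0.9,-1.7,-54.5],"turn":[0,0,0],"grip":0.4}]}}

```text
time: 30.0
tool_pos: [0.4397, 0.2031, 0.0585]
tool_rot: [-3.141, -0.001, 0.081]
contact_force: [0.3, -0.7, -5.7]
opening: 0.0447
```

{"api": "apply_moves", "payload": {"increments": [{"linear":[0,0,-0.6],"turn":[0,0,0],"grip":0.4},{"linear":[0,0,-1],"turn":[0,0,0],"grip":0.4},{"linear":[0,0,-1],"turn":[0,0,0],"grip":0.4},{"linear":[0,0,-1],"turn":[0,0,0],"grip":0.4}]}}

```text
time: 30.4
tool_pos: [0.4396, 0.2031, 0.0577]
tool_rot: [-3.141, -0.001, 0.081]
contact_force: [-2.2, -1.1, 3.9]
opening: 0.0444
```

Contact. I release and retreat upward, then off to the side so the top view is clear.

{"api": "apply_moves", "payload": {"increments": [{"linear":[0,0,0],"turn":[0,0,0],"grip":0.6},{"linear":[0,0,0],"turn":[0,0,0],"grip":0.8},{"linear":[0,0,0],"turn":[0,0,0],"grip":0.9},{"linear":[0,0,0],"turn":[0,0,0],"grip":0.95},{"linear":[0,0,25],"turn":[0,0,0],"grip":1},{"linear":[0,0,70],"turn":[0,0,0],"grip":1},{"linear":[0,0,115],"turn":[0,0,0],"grip":1},{"linear":[0,-20,140],"turn":[0,0,0],"grip":1},{"linear":[0,-60,150],"turn":[0,0,0],"grip":1},{"linear":[0,-60,150],"turn":[0,0,0],"grip":1}]}}

```text
time: 31.4
tool_pos: [0.4403, 0.1403, 0.2089]
tool_rot: [3.14, -0.004, 0.078]
contact_force: [-0.4, 0.3, -0.4]
opening: 0.0919
```

{"api": "apply_moves", "payload": {"increments": [{"linear":[0,0,0],"turn":[0,0,0],"grip":1},{"linear":[0,0,0],"turn":[0,0,0],"grip":1},{"linear":[0,0,0],"turn":[0,0,0],"grip":1}]}}

```text
time: 31.7
tool_pos: [0.4391, 0.1438, 0.2065]
tool_rot: [-3.141, 0.001, 0.082]
contact_force: [-0.6, 0.1, -0.5]
opening: 0.0913
```

Run:
```python
from h import *
st=observe(); im=read_camera("wrist")[:,:,::-1]; print(st["time"],st["tool_pos"],np.degrees(st["tool_rot"]),st["contact_force"])
np.save("pics/st17.npy",st,allow_pickle=True); cv2.imwrite("pics/w17.png",im)
t=read_camera("scene")[:,:,::-1]; cv2.imwrite("pics/s17.png",cv2.resize(t[180:290,170:310],None,fx=5,fy=5,interpolation=cv2.INTER_CUBIC))
```

```text
31.7 [0.43905402 0.14377233 0.2064559 ] [-1.79993686e+02  7.29933553e-02  4.69805166e+00] [-0.55733851  0.09287296 -0.54905446]
```

View pics/w17.png

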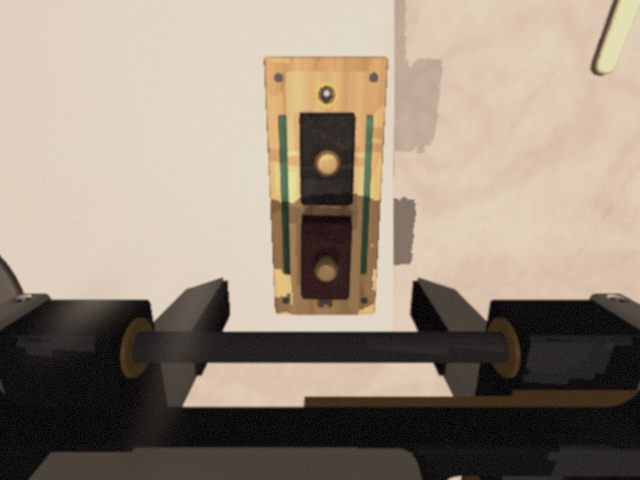

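View pics/s17.png

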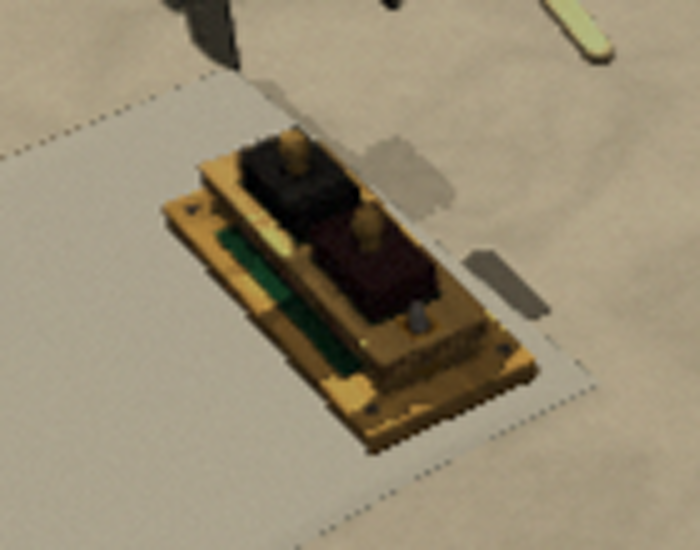

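Run:
```python
from h import *
st=np.load("pics/st17.npy",allow_pickle=True).item(); KC=cam("wrist",st)
a=np.radians(4.65); M=np.array([[np.cos(a),np.sin(a)],[-np.sin(a),np.cos(a)]])
for n,p,z in [("black",(327.5,162),.098),("maroon",(326,268.5),.098),("pin",(326,93),.066)]:
    print(n,M@(ray([p],z,KC)[0]*1000-[444.4,158.7]))
im=cv2.imread("pics/t6.png"); KT=cam("top")
t=read_camera("top")[:,:,::-1]; cv2.imwrite("pics/t18.png",t)
hsv=cv2.cvtColor(t.copy(),cv2.COLOR_BGR2HSV);H,S,V=[hsv[:,:,i].astype(int) for i in range(3)]
def box(m,u0,u1,v0,v1):
    o=np.zeros(m.shape,np.uint8); o[v0:v1,u0:u1]=m[v0:v1,u0:u1]*255; return cv2.morphologyEx(o,cv2.MORPH_CLOSE,np.ones((3,3)))
print("jar",rectw(box(V<60,300,340,155,195),.055,KT),"folder",rectw(box((H>24)&(S>50),155,220,190,212),.008,KT))
print(observe()["time"])
```

```text
black [ 0.26831498 43.670992  ]
maroon [ -0.33774288 -42.742265  ]
pin [-0.6572889  94.52919534]
jar [7.693e+02 4.000e-01 5.440e+01 6.120e+01 8.000e-01] folder [699.  368.   20.6 143.   84.6]
31.85
```

All checks are good, so I hand it in.

```bash
python3 -c "
from cell import *
print(hand_in())"
```

```text
the job is handed in; nothing more can be done
None
```

The press is loaded and the job was handed in at about 32 s of the 125 s allowed.

**What I did:** I laid the photo face up on the felt, covered it with the blotter, and lowered the plywood board over both pins. The maroon weight stands on the robot's right-hand half (−y) and the black weight on the left-hand half. The blotter's first grip caught only its top edge, so I let go and regripped it lower before lifting.

**Last checks:**

| Item | Result |
|---|---|
| Board | Over both pins and flat in the wrist and scene views |
| Black weight | Upright, 44 mm one way from the bed centre, under 1 mm off the middle line |
| Maroon weight | Upright, 43 mm the other way, under 1 mm off the middle line |
| Paste jar and bone folder | Same readings as at the start, to within 0.3 mm |
| Gripper | Clear of everything at hand-in |

**Less certain:**
- **Photo and blotter:** they are hidden under the board, so I judged them from the tool positions at release. Both come out about 1 mm from the bed centre along its length and within about 1 mm across it. Earlier pictures before the board went on agreed.
- **Cameras:** the top and wrist cameras differed by about 2 mm in y. I relied on the wrist camera.

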